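# Set out the paint mixing station

## Robot

A 7-joint arm with a two-finger parallel gripper is mounted at the origin on the work surface. World frame = base frame: x ahead of the robot, y to its left, z up, the work surface at z = 0. Lengths are in m, angles in rad, forces in N, time in s.
With the tool pointing down it reaches from about 0.425 to 0.925 m from the base axis. Payload 6.8 kg.
Tool frame: the origin (TCP) lies at the very end of the fingers, on their centre line; the grasp point (between the pads) lies 19 mm behind it; z points along the fingers, y is the line along which they close (so a half turn about z gives the same grasp; the last joint's range is limited). The gripper opens to 85 mm and grips with 20 to 120 N. Pads are 22 mm wide; open, the fingers measure 114 mm over their backs; the gripper's body (76 mm by 85 mm) begins 54 mm behind the grasp point. The pads swing forward as they close: fully open they stand 13 mm farther back than shut.
Start: joints at [1.044, 0.477, 0.022, 1.555, -0.011, 1.109, -0.083], TCP at [0.275, -0.617, 0.231] pointing down, gripper open.
Joint ranges: [-2.96, 2.96], [-0.34, 2.1], [-1.41, 1.46], [0.24, 2.44], [-1.37, 4.51], [0.17, 1.92], [-2.96, 2.96]. Speed limits (rad/s): [2.39, 2.39, 3.14, 3.14, 3.14, 3.14, 3.14].

## Interface

Orientations are given as a rotation vector (axis times angle).
In Python, from bench import get_obs, viewer, r gives the robot as it stands. The module is installed in compiled form; this text tells all that it offers.
- The arm moves only by the tool play_rows, never from a script. Its argument "commands" is a list that holds one entry, the list of rows, each a list of 5 numbers: the gripper's target within -1 to 1 (shut at 1, half-way at 0, fully open at -1), then the shift along the tool's x, y, z scaled (see below), then the turn about the tool's z scaled (see below). A call has 1 to 12 rows; each row is the pose to reach, as a shift and turn from the pose commanded when the call began, along the tool's axes at that moment; what a row does not reach only later rows make up. The controller multiplies each number of a shift by 0.2 m and each number of a turn by pi/2 rad. A row lasts 1/12 s, in which the tool goes at most 41.7 mm and 7.16 degrees, less where a joint would pass 70% of its speed; a pose out of reach is approached as far as the arm can. A call with a number of a shift or a turn outside -1 to 1 is refused whole. A call with a gripper value outside its range is refused whole. The fingers move at their own pace and stop on an object; "grip_force" is the grip in N (left out, the last holds). Time passes only in rows, so rows that repeat a pose let the fingers close. It gives the time, the measured TCP pose, the force, the opening and the grip force at its end, in the units of the state.
- get_obs(): the state, without advancing time (a new reading comes with each control period).
- viewer.grab_frame(name): name is "scene" or "top" or "wrist"; returns a dict with "pixels" (400x640x3 uint8, red, green, blue), "fovy" (degrees; the focal length in pixels is half the picture's height over the tangent of half this angle, whatever the lens; pixels are square), "cx", "cy" (the principal point, pixels), "world_to_cam" (4x4, takes a point from world to camera coordinates); the wrist camera has in their place "hand_eye" (4x4, takes a point from camera to tool coordinates, whose origin is the TCP and whose axes are the flange's). Camera axes: x right, y up, looking along -z (the intrinsics and any distortion apply to the point x, -y, -z); pixel columns grow to the right and rows downward; lengths in m; the calibration is good to about 2 mm. A picture is of the moment at which its call begins: read the wrist's pose just before it. There is no depth.
- r.hand_in(): hands the job in; it is judged then, once.
Trained networks look in a picture, given as the dict that the camera call returned (one of the last four; its "shot" number tells which), for a name from the list of things; names that differ only in an ending like _2 or _b are one class to them, and where a whole thing is asked for, a point or a joint stands for the part that bears it (a point fixed in the world has none). Each returns a list of dicts, best first, with "score" (0 to 1); they miss things now and then, are a little off and sometimes report something else, mostly with a low value. They report only what shows in the picture. A call takes as long as a camera call. They do not tell look-alikes from the thing itself.
- viewer.trace(picture, thing): "pixels" (400x640 bool, what is visible of it) and "rect" ([left, top, right, bottom] in pixels, round what is visible of it).
The state is a dict: "clock": time; "joints": joint angles; "qvel": joint speeds; "tau": joint torques, N m; "tcp_pos": TCP position; "orientation": TCP orientation; "contact_force": force on the tool from outside, world axes, zero at the start; "moment": the same for the moment, N m; "grip_width": finger opening in m; "gripper_force": force on a finger pad.
Only numpy, scipy, OpenCV 4.12 (cv2) and the standard library are available. Lean on these libraries where they do the work, as an engineer would, in place of code of your own. Each camera call takes 0.05 s, during which the arm holds its last target. There are 200 camera calls.

## Task

Get the mixing bench ready for the next colour: snap the folding wire rest fully open, then stand the tin upright in the middle of it. Set each mixing utensil that is there (cup, bottle, gauge, stirrer) inside its own drawn outline on the tray, cup and bottle upright, gauge screen up, stirrer lying flat along its outline; put both filter boxes in the drawer and slide it fully shut. Do not tip the tin over and leave the jar, tub, pot and other things on the bench where they are.

Things in the scene. Friction and masses are not known exactly. Their poses are not given: they have to be found in the camera images.
- wing (a joint): swing of the loose leaf (wing) of the folding tin rest, rad: 0 = folded back over the fixed leaf, pi = fully open, flat beside it. It is sprung over centre: it snaps to whichever end is nearer from the upright middle (pi/2). At either end it takes about 3 N, lifting at the outer bar, to start it; past upright it goes on by itself
- wing_bar (a point): middle of the wing's outer bar: a round steel bar 10 mm thick, 104 mm long, parallel to the hinge and 105 mm from it. Height above the table 40 mm folded, 30 mm open. Between it and the wing's next cross bar is a gap of 52 mm clear; folded, the fixed leaf ends 29 mm hinge-side of it, so it can be pinched from above, fingers either side, at both ends of its swing
- rest_top (a point): the place for the tin: centre of the opened rest, over the hinge line, at the height of the top of its wire grid (34 mm above the table). When open, cross bars lie 16 and 44 mm either side, level with one another
- rest: fixed folding rest of dark wire on short legs, 112 mm wide, with a spring strut 14 mm outside its local +y side; fixed leaf 75 mm long to local -x. Origin on the table under the middle of the hinge line (along local y, 35 mm up). The wing lies to -x folded and swings up and over to +x: at swing q its outer bar is at x = -0.105 cos q + 0.005 sin q, z = 0.035 + 0.105 sin q + 0.005 cos q (m)
- tin: closed round metal tin with paper band, 68 mm diameter, 92 mm tall, about 0.35 kg; origin centre of its underside, z up
- tray: fixed shallow metal tray with white liner, 210 x 290 mm, rim 5 mm thick and 9 mm high, floor 5 mm above the table; origin centre of its underside. Four outlines are drawn on its liner
- spot_cup: drawn circle of 76 mm diameter on the tray liner: place of the mixing cup; origin its centre, at the floor of the tray
- spot_bottle: drawn circle of 56 mm diameter on the tray liner: place of the bottle; origin its centre
- spot_gauge: drawn rectangle 76 x 52 mm on the tray liner: place of the gauge; origin its centre, x along the 76 mm
- spot_stirrer: drawn long rectangle 38 x 172 mm on the tray liner: place of the stirrer; origin its centre, y along the 172 mm
- cup: open white plastic mixing cup, 60 mm across the rim, 48 mm at the foot, 75 mm tall, wall 3 mm; origin centre of its underside. May be absent
- bottle: small grey closed bottle with a white cap, body 40 mm diameter, body straight up to 58 mm, cap 20 mm across, 85 mm tall; origin centre of its underside. May be absent
- gauge: pocket paint gauge, black block 64 x 40 x 28 mm with a small screen on top; origin centre of its underside, x along the 64 mm. May be absent
- stirrer: hand stirrer lying flat, 155 mm long: black handle 85 x 18 x 14 mm, then a thin steel blade 24 mm wide and 4 mm thick. Origin at its middle on the underside (spans -78 to +78 mm), x towards the blade; the handle's middle is at x = -35 mm, the balance point near x = -10 mm. May be absent
- pack1: small cardboard filter box 40 x 62 x 32 mm high; origin centre of its underside, y along the 62 mm
- pack2: a second, identical filter box
- unit_drawer0 (a joint): how far the drawer is out, m: 0 = fully shut; it starts out by 0.12 to 0.137 and slides with a few newtons of friction and drag, staying where left
- unit_drawer0_handle (a point): centre of the drawer's bar handle, 35 mm in front of its front face (towards the unit's -x); 11 mm thick, 110 mm long, 47 mm above the table
- unit_front (a point): foot of the middle of the front of a low fixed one-drawer unit, 220 deep x 220 wide x 85 mm high, at table height. Its body lies towards local +x, the drawer slides out to local -x. At opening d the outer face of the drawer's front plate is at local x = -d, the inside starts 21 mm behind it; inside floor 22 mm above the table, 175 mm wide, drawer walls up to 63 mm above the table
- jar: bystander, not part of the job: amber glass jar, 56 mm diameter, 60 mm tall
- tub: bystander, not part of the job: small white plastic tub, 50 mm diameter, 45 mm tall
- pot: bystander, not part of the job: open aluminium pot, 84 mm across, 100 mm tall
There are look-alikes about, which are no part of the job. Leave any purple look-alike of the cup alone.

How it is judged:
By the outcome, as a careful person would: the job done as asked, in the order asked, and still so for the second after the job is handed in, with the robot touching nothing.
Of cup, bottle, gauge, stirrer only 2 to 4 are there at a start; the rules pass over those that are not, and their reading is None.
At some moment in a run one of gauge, cup may be knocked a few centimetres aside while the robot is not near it.
It also fails if it takes over 210 s, if anything falls off the work surface, if the arm or the gripper's body presses on something with over 40 N, if the wrist force passes 120 N, or if a joint passes its speed limit or range.

## Working session

There is one attempt and no reset: what is moved stays moved. The work goes in short steps, Python scripts to look and compute and a tool call to move; the robot and the scene stay as the last step left them, time stands still between calls to the robot, and variables do not carry over. Pictures are saved under pics/ and viewed, at most 14 in all, crops included, and the job is handed in when it is done.

Besides the shell and the picture viewer there is one more tool, called after "Call:" by a JSON object that holds its "op" and its "data", one argument or row to a line. play_rows: Moves the arm, as the interface text tells. Shifts and turns lie within -1 to 1; 1 stands for 0.2 m of shift or pi/2 rad of turn. Its arguments: {"type":"object","properties":{"commands":{"type":"array","items":{"type":"array","items":{"type":"array","items":{"type":"number","minimum":-1,"maximum":1}}}},"grip_force":{"type":"number"}},"required":["commands"]}

```bash
mkdir -p pics; ls
cat > h.py <<'E'
import numpy as np, cv2
from bench import get_obs, viewer, r
from scipy.spatial.transform import Rotation as R
def grab(n,save=None):
    o=get_obs(); f=viewer.grab_frame(n)
    if n=="wrist":
        T=np.eye(4);T[:3,:3]=R.from_rotvec(o["orientation"]).as_matrix();T[:3,3]=o["tcp_pos"]
        f["c2w"]=T@np.array(f["hand_eye"])
    else: f["c2w"]=np.linalg.inv(np.array(f["world_to_cam"]))
    f["f"]=200/np.tan(np.radians(f["fovy"])/2)
    if save: cv2.imwrite("pics/"+save,f["pixels"][:,:,::-1])
    return f
def p2w(f,u,v,z):
    d=np.array([(u-f["cx"])/f["f"],-(v-f["cy"])/f["f"],-1.]); M=f["c2w"]; d=M[:3,:3]@d; c=M[:3,3]
    return c+d*(z-c[2])/d[2]
def w2p(f,p):
    q=np.linalg.inv(f["c2w"])@np.r_[p,1]; return np.array([f["cx"]+f["f"]*q[0]/-q[2], f["cy"]-f["f"]*q[1]/-q[2]])
E
python3 - <<'E'
from h import *
for n in ["scene","top","wrist"]:
    f=grab(n,n+"0.png"); print(n,[k for k in f if k!="pixels"],f["fovy"],f["cx"],f["cy"],f["c2w"].round(3).tolist())
    if n=="wrist":continue
    for t in "wing rest tin tray cup bottle gauge stirrer pack1 unit_drawer0 unit_front jar tub pot".split():
        try: L=viewer.trace(f,t)
        except Exception as e: print(t,e);continue
        for d in L[:4]:
            m=d["pixels"]; ys,xs=np.nonzero(m)
            print(t,round(d["score"],2),np.round(d["rect"]).tolist(),m.sum(), p2w(f,xs.mean(),ys.mean(),0.03)[:2].round(3))
print(get_obs())
E
```

```text
pics
scene ['fovy', 'cx', 'cy', 'world_to_cam', 'shot', 'c2w', 'f'] 57.612797693389275 321.29701064474267 199.03350265959918 [[0.878, -0.294, 0.377, 1.025], [0.478, 0.564, -0.673, -0.804], [-0.015, 0.771, 0.636, 0.854], [0.0, 0.0, 0.0, 1.0]]
wing 0.66 [368.0, 168.0, 388.0, 186.0] 213 [0.664 0.303]
wing 0.46 [324.0, 161.0, 360.0, 179.0] 220 [0.514 0.275]
wing 0.26 [227.0, 227.0, 249.0, 253.0] 328 [ 0.4   -0.234]
rest 0.61 [329.0, 157.0, 366.0, 181.0] 360 [0.536 0.272]
tin 0.62 [354.0, 187.0, 373.0, 222.0] 601 [0.684 0.108]
tin 0.49 [219.0, 244.0, 302.0, 319.0] 3422 [ 0.544 -0.329]
tray 0.89 [262.0, 181.0, 353.0, 245.0] 3375 [ 0.537 -0.008]
tray 0.74 [336.0, 162.0, 358.0, 181.0] 47 [0.534 0.277]
tray 0.44 [217.0, 242.0, 301.0, 323.0] 3484 [ 0.543 -0.329]
tray 0.33 [370.0, 169.0, 385.0, 187.0] 224 [0.662 0.302]
cup 0.77 [369.0, 133.0, 382.0, 150.0] 235 [0.546 0.534]
cup 0.48 [368.0, 180.0, 380.0, 197.0] 172 [0.669 0.221]
cup 0.45 [328.0, 158.0, 366.0, 178.0] 464 [0.527 0.269]
bottle 0.81 [328.0, 236.0, 340.0, 260.0] 281 [ 0.683 -0.124]
gauge 0.62 [339.0, 221.0, 363.0, 241.0] 299 [ 0.693
[... 2659 characters left out ...]
]]
{'clock': 1.55, 'joints': array([ 1.04386124,  0.47701702,  0.02236796,  1.55538997, -0.01149764,
        1.10929561, -0.08310358]), 'qvel': array([-0.00148684, -0.00060497,  0.00173047,  0.0013116 ,  0.0006422 ,
       -0.00085356,  0.00140831]), 'tau': array([-8.31291072e-05, -5.96312499e+01,  1.60636671e+00, -2.81541592e+01,
        1.24521396e-02,  1.59447580e-03, -4.20187439e-05]), 'tcp_pos': array([ 0.27455308, -0.61666404,  0.23130011]), 'orientation': array([3.07294416e+00, 6.53111821e-01, 4.69629839e-05]), 'contact_force': array([-0.13818303, -0.80345987,  0.42592318]), 'moment': array([0.00406124, 0.02354915, 0.02576964]), 'gripper_force': 0.0, 'grip_width': 0.08545775466167596}
```

Run:
```python
import cv2
a=cv2.imread("pics/top0.png")[90:290,100:520]; cv2.imwrite("pics/a.png",cv2.resize(a,(798,380),interpolation=cv2.INTER_CUBIC))
b=cv2.imread("pics/scene0.png")[120:360,170:490]; cv2.imwrite("pics/b.png",cv2.resize(b,(800,600),interpolation=cv2.INTER_CUBIC))
```

```text
(no output)
```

View pics/a.png

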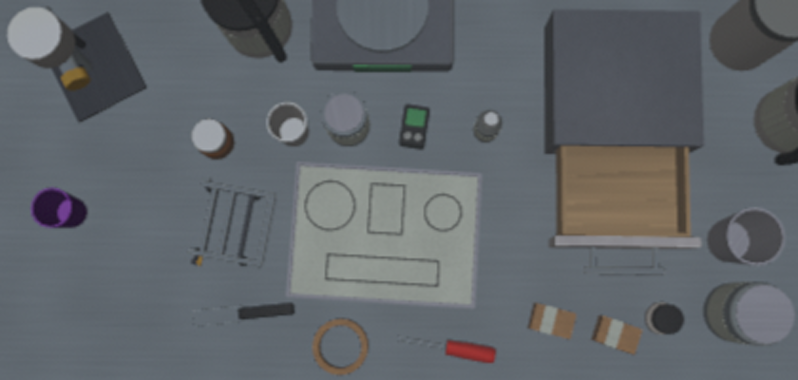

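View pics/b.png

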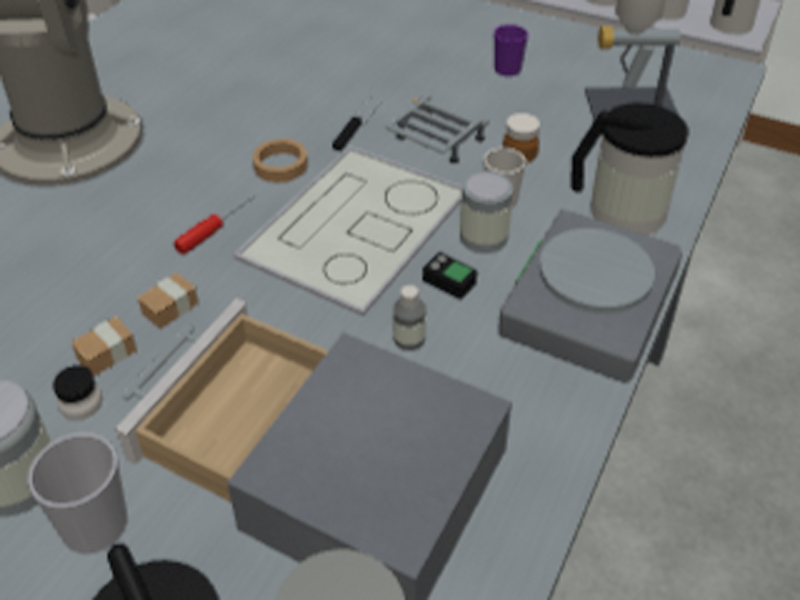

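```bash
cat >> h.py <<'E'
def yaw(o=None):
    o=o or get_obs(); M=R.from_rotvec(o["orientation"]).as_matrix(); return np.degrees(np.arctan2(M[1,0],M[0,0]))
def plan(wps,start=None,step=0.0417):
    """wps: (x,y,z,psi_deg,grip[,hold rows[,step]]) -> prints the calls' numbers"""
    o=get_obs(); p=np.r_[o["tcp_pos"],yaw(o)] if start is None else np.array(start,float)
    calls=[];g=None
    cur=p.copy();base=p.copy();rows=[]
    def flush():
        nonlocal rows,base
        if rows: calls.append(rows)
        rows=[];base=cur.copy()
    for w in wps:
        tgt=np.array(w[:4],float);hold=w[5] if len(w)>5 else 0;st=w[6] if len(w)>6 else step
        d=tgt-cur;n=int(max(np.ceil(np.linalg.norm(d[:3])/st-.05),np.ceil(abs(d[3])/7.0-.05)))
        s0=cur.copy()
        pts=[s0+d*(i+1)/n for i in range(n)]+[tgt]*hold
        for q in pts:
            def rel(b):
                c,s=np.cos(np.radians(b[3])),np.sin(np.radians(b[3]));e=q-b
                return np.r_[np.array([c*e[0]+s*e[1],s*e[0]-c*e[1],-e[2]])/.2,-e[3]/90]
            if len(rows)==12 or np.abs(rel(base)).max()>1: flush()
            v=rel(base).round(3); rows.append([w[4]]+[float(x)+0. for x in v])
            cur=q.copy()
    flush()
    for c in calls: print("[["+",".join("["+",".join("%g"%x for x in rr)+"]" for rr in c)+"]]")
    print("end",cur.round(4),"yaw0",p[3].round(2))
E
python3 - <<'E'
from h import *
plan([(0.43,-0.45,0.25,24,-1),(0.56,-0.1,.25,0,-1),(0.53,0.23,0.22,0,-1,2)],step=.041)
E
```

```text
[[[-1,0.175,-0.074,-0.016,0],[-1,0.35,-0.148,-0.031,0],[-1,0.524,-0.223,-0.047,0],[-1,0.699,-0.297,-0.062,0],[-1,0.874,-0.371,-0.078,0]]]
[[[-1,0.175,-0.074,-0.016,0],[-1,0.305,-0.208,-0.016,0.027],[-1,0.436,-0.341,-0.016,0.053],[-1,0.567,-0.474,-0.016,0.08],[-1,0.697,-0.608,-0.016,0.107],[-1,0.828,-0.741,-0.016,0.133],[-1,0.958,-0.875,-0.016,0.16]]]
[[[-1,0.093,-0.162,0,0.027],[-1,0.187,-0.323,0,0.053],[-1,0.28,-0.485,0,0.08],[-1,0.373,-0.647,0,0.107],[-1,0.387,-0.83,0.017,0.107]]]
[[[-1,-0.017,-0.183,0.017,0],[-1,-0.033,-0.367,0.033,0],[-1,-0.05,-0.55,0.05,0],[-1,-0.067,-0.733,0.067,0],[-1,-0.083,-0.917,0.083,0]]]
[[[-1,-0.017,-0.183,0.017,0],[-1,-0.033,-0.367,0.033,0],[-1,-0.05,-0.55,0.05,0],[-1,-0.05,-0.55,0.05,0],[-1,-0.05,-0.55,0.05,0]]]
end [0.53 0.23 0.22 0.  ] yaw0 24.0
```

Call:
{"op": "play_rows", "data": {
  "commands": [
    [[-1,0.874,-0.371,-0.078,0],[-1,0.874,-0.371,-0.078,0],[-1,0.874,-0.371,-0.078,0],[-1,0.874,-0.371,-0.078,0],[-1,0.874,-0.371,-0.078,0]]
  ]
}}

```text
clock: 1.97
tcp_pos: [0.4084, -0.4733, 0.2475]
orientation: [-3.07, -0.661, -0.004]
contact_force: [1.0, -0.1, -0.3]
grip_width: 0.0855
gripper_force: 0.0
```

Call:
{"op": "play_rows", "data": {
  "commands": [
    [[-1,0.958,-0.875,-0.016,0.16],[-1,0.958,-0.875,-0.016,0.16],[-1,0.958,-0.875,-0.016,0.16],[-1,0.958,-0.875,-0.016,0.16],[-1,0.958,-0.875,-0.016,0.16],[-1,0.958,-0.875,-0.016,0.16],[-1,0.958,-0.875,-0.016,0.16]]
  ]
}}

```text
clock: 2.55
tcp_pos: [0.5111, -0.2321, 0.2506]
orientation: [-3.126, -0.277, -0.004]
contact_force: [0.7, 0.8, 0.2]
grip_width: 0.0857
gripper_force: 0.0
```

Call:
{"op": "play_rows", "data": {
  "commands": [
    [[-1,0.387,-0.83,0.017,0.107],[-1,0.387,-0.83,0.017,0.107],[-1,0.387,-0.83,0.017,0.107],[-1,0.387,-0.83,0.017,0.107],[-1,0.387,-0.83,0.017,0.107]]
  ]
}}

```text
clock: 2.97
tcp_pos: [0.5576, -0.057, 0.247]
orientation: [-3.139, -0.009, -0.002]
contact_force: [0.4, 0.2, 0.6]
grip_width: 0.0853
gripper_force: 0.0
```

Call:
{"op": "play_rows", "data": {
  "commands": [
    [[-1,-0.083,-0.917,0.083,0],[-1,-0.083,-0.917,0.083,0],[-1,-0.083,-0.917,0.083,0],[-1,-0.083,-0.917,0.083,0],[-1,-0.083,-0.917,0.083,0]]
  ]
}}

```text
clock: 3.38
tcp_pos: [0.5387, 0.1266, 0.2301]
orientation: [-3.139, -0.01, 0.0]
contact_force: [-0.2, 0.4, -0.7]
grip_width: 0.0855
gripper_force: 0.0
```

Call:
{"op": "play_rows", "data": {
  "commands": [
    [[-1,-0.05,-0.55,0.05,0],[-1,-0.05,-0.55,0.05,0],[-1,-0.05,-0.55,0.05,0],[-1,-0.05,-0.55,0.05,0],[-1,-0.05,-0.55,0.05,0]]
  ]
}}

```text
clock: 3.8
tcp_pos: [0.5295, 0.232, 0.2199]
orientation: [-3.141, -0.006, 0.001]
contact_force: [0.3, -0.5, -0.1]
grip_width: 0.0854
gripper_force: 0.0
```

Run:
```python
from h import *
o=get_obs(); print(o["clock"],o["tcp_pos"],yaw(o),o["joints"])
f=grab("wrist","w1.png")
L=viewer.trace(f,"wing")
for d in L[:2]: print(d["score"],d["rect"])
```

```text
3.8 [0.52947577 0.23203886 0.21991909] 0.2015097311212479 [-0.27677971  0.34880861 -0.30623433  1.78803702  0.12024314  1.02314382
 -2.19573464]
0.94 [243.9, 122.4, 352.2, 232.9]
0.54 [400.6, 211.9, 490.2, 239.9]
```

View pics/w1.png

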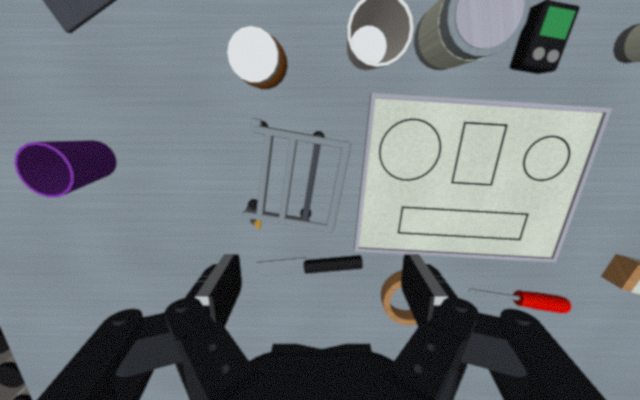

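Run:
```python
import cv2
a=cv2.imread("pics/w1.png")[105:245,235:365]; a=cv2.resize(a,(557,600),interpolation=cv2.INTER_CUBIC)
cv2.imwrite("pics/c.png",cv2.convertScaleAbs(a,alpha=1.5))
```

```text
(no output)
```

View pics/c.png

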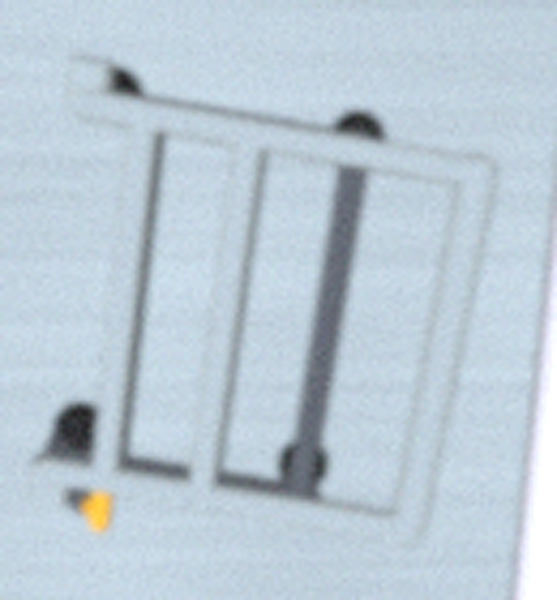

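Run:
```python
from h import *
f=grab("wrist")
P=lambda u,v,z:p2w(f,235+u/4.285,105+v/4.285,z)
a,b=P(475,170,.04),P(408,530,.04); print("outer",a,b,np.linalg.norm(a-b),(a+b)/2, np.degrees(np.arctan2(*(b-a)[1::-1])))
a2,b2=P(240,150,.04),P(205,482,.04); print("2nd",a2,b2,(a2+b2)/2,np.degrees(np.arctan2(*(b2-a2)[1::-1])))
a3,b3=P(137,134,.04),P(107,468,.04); print("1st",(a3+b3)/2,np.degrees(np.arctan2(*(b3-a3)[1::-1])))
print("dist",np.linalg.norm((a+b-a2-b2)/2),np.linalg.norm((a+b-a3-b3)/2))
# check calibration / lens: tray corners z=.009
for u,v in [(373,95),(609,109),(357,248),(556,260)]: print(p2w(f,u,v,.012)[:2])
```

```text
outer [0.57286315 0.20081641 0.04      ] [0.46870098 0.21773829 0.04      ] 0.10552776341020378 [0.52078207 0.20927735 0.04      ] 170.77251223336486
2nd [0.5781911  0.26315451 0.04      ] [0.48391208 0.27659525 0.04      ] [0.53105159 0.26987488 0.04      ] 171.88638834471504
1st [0.53533401 0.29739838 0.04      ] 171.2490058085301
dist 0.061461567673887184 0.08931447741181656
[0.6270866  0.16796542]
[ 0.61101613 -0.11439164]
[0.42689129 0.17902549]
[ 0.40738273 -0.10437504]
```

Run:
```python
from h import *
H=np.array([.5369,.3131]);ex=np.array([np.cos(np.radians(81.3)),np.sin(np.radians(81.3))])
def w(q,dz=0,g=1,hold=0,st=.04):
    q=np.radians(q);x=-.105*np.cos(q)+.005*np.sin(q);z=.035+.105*np.sin(q)+.005*np.cos(q)
    return (*(H+ex*x),z-.019+dz,-8.7,g,hold,st)
print("A");plan([w(0,.1,.5,1),w(0,0.03,.5,1),w(0,0,.5,2,.02)])
s=w(0)[:4]
print("B");plan([w(q) for q in range(9,181,9)],start=s)
```

```text
A
[[[0.5,-0.016,0.032,0.165,0.032],[0.5,-0.032,0.063,0.33,0.063],[0.5,-0.048,0.095,0.496,0.095],[0.5,-0.048,0.095,0.496,0.095],[0.5,-0.048,0.095,0.671,0.095],[0.5,-0.048,0.095,0.846,0.095],[0.5,-0.048,0.095,0.846,0.095],[0.5,-0.048,0.095,0.921,0.095],[0.5,-0.048,0.095,0.996,0.095],[0.5,-0.048,0.095,0.996,0.095],[0.5,-0.048,0.095,0.996,0.095]]]
end [ 0.521   0.2093  0.021  -8.7   ] yaw0 -0.17
B
[[[1,0,-0.01,-0.082,0],[1,0,-0.033,-0.161,0],[1,0,-0.069,-0.236,0],[1,0,-0.115,-0.304,0],[1,0,-0.171,-0.364,0],[1,0,-0.237,-0.414,0],[1,0,-0.309,-0.454,0],[1,0,-0.387,-0.482,0],[1,0,-0.468,-0.497,0],[1,0,-0.55,-0.5,0],[1,0,-0.632,-0.49,0],[1,0,-0.711,-0.467,0]]]
[[[1,0,-0.075,0.035,0],[1,0,-0.143,0.082,0],[1,0,-0.203,0.138,0],[1,0,-0.253,0.203,0],[1,0,-0.293,0.276,0],[1,0,-0.321,0.353,0],[1,0,-0.336,0.434,0],[1,0,-0.339,0.517,0]]]
end [ 0.5528  0.4169  0.011  -8.7   ] yaw0 -8.7
```

Call:
{"op": "play_rows", "data": {
  "commands": [
    [[0.5,-0.016,0.032,0.165,0.032],[0.5,-0.032,0.063,0.33,0.063],[0.5,-0.048,0.095,0.496,0.095],[0.5,-0.048,0.095,0.671,0.095],[0.5,-0.048,0.095,0.671,0.095],[0.5,-0.048,0.095,0.671,0.095]]
  ]
}}

```text
clock: 4.45
tcp_pos: [0.52, 0.2091, 0.0851]
orientation: [3.13, -0.238, -0.004]
contact_force: [0.6, 0.3, 0.4]
grip_width: 0.0215
gripper_force: 0.0
```

Run:
```python
from h import *
o=get_obs(); print(o["clock"],o["tcp_pos"],yaw(o),o["grip_width"])
f=grab("wrist","w2.png"); print(w2p(f,[.521,.2093,.04]))
```

```text
4.45 [0.51997766 0.20914734 0.08514387] -8.68349446240727 0.02150795443491634
[321.29765844 224.2639684 ]
```

View pics/w2.png

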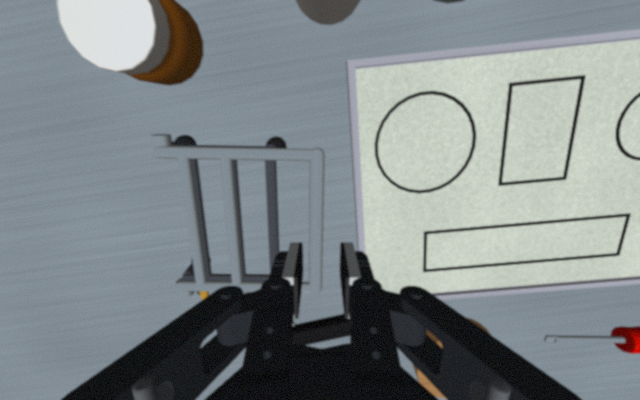

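Call:
{"op": "play_rows", "data": {
  "commands": [
    [[0.5,0,-0.01,0.15,0],[0.5,0,-0.01,0.25,0],[0.5,0,-0.01,0.32,0],[0.5,0,-0.01,0.32,0],[1,0,-0.01,0.32,0],[1,0,-0.01,0.32,0],[1,0,-0.01,0.32,0],[1,0,-0.01,0.32,0]]
  ],
  "grip_force": 30
}}

```text
clock: 5.17
tcp_pos: [0.5221, 0.2125, 0.0237]
orientation: [-3.132, 0.237, -0.004]
contact_force: [-1.3, -3.7, 4.9]
grip_width: 0.009
gripper_force: 30.0
```

Gripped (9 mm). Swing the arc.

Call:
{"op": "play_rows", "data": {
  "commands": [
    [[1,0,-0.01,-0.082,0],[1,0,-0.033,-0.161,0],[1,0,-0.069,-0.236,0],[1,0,-0.115,-0.304,0],[1,0,-0.171,-0.364,0],[1,0,-0.237,-0.414,0],[1,0,-0.309,-0.454,0],[1,0,-0.387,-0.482,0],[1,0,-0.468,-0.497,0],[1,0,-0.55,-0.5,0],[1,0,-0.632,-0.49,0],[1,0,-0.711,-0.467,0]]
  ]
}}

```text
clock: 6.17
tcp_pos: [0.5456, 0.3545, 0.1183]
orientation: [-3.129, 0.237, -0.011]
contact_force: [6.7, -1.8, 2.4]
grip_width: 0.0088
gripper_force: 30.3
```

Call:
{"op": "play_rows", "data": {
  "commands": [
    [[1,0,-0.075,0.035,0],[1,0,-0.143,0.082,0],[1,0,-0.203,0.138,0],[1,0,-0.253,0.203,0],[1,0,-0.293,0.276,0],[1,0,-0.321,0.353,0],[1,0,-0.336,0.434,0],[1,0,-0.339,0.517,0],[1,0,-0.339,0.517,0]]
  ]
}}

```text
clock: 6.92
tcp_pos: [0.5559, 0.4197, 0.013]
orientation: [-3.132, 0.238, -0.008]
contact_force: [6.7, -1.9, -3.2]
grip_width: 0.0081
gripper_force: 33.4
```

Call:
{"op": "play_rows", "data": {
  "commands": [
    [[0.5,0,0,0,0],[0.5,0,0,0,0],[0.5,0,0,-0.15,0],[0.4,0,0,-0.35,0],[0,0,0,-0.55,0],[-1,0,0,-0.75,0],[-1,0,0,-0.95,0]]
  ]
}}

```text
clock: 7.5
tcp_pos: [0.5512, 0.4216, 0.2046]
orientation: [-3.131, 0.232, 0.0]
contact_force: [1.2, 1.0, -0.2]
grip_width: 0.0612
gripper_force: 0.0
```

Call:
{"op": "play_rows", "data": {
  "commands": [
    [[-1,0.3,0.9,-0.3,-1],[-1,0.3,0.9,-0.3,-1],[-1,0.3,0.9,-0.3,-1],[-1,0.3,0.9,-0.3,-1],[-1,0.3,0.9,-0.3,-1],[-1,0.3,0.9,-0.3,-1],[-1,0.3,0.9,-0.3,-1],[-1,0.3,0.9,-0.3,-1],[-1,0.3,0.9,-0.3,-1],[-1,0.3,0.9,-0.3,-1],[-1,0.3,0.9,-0.3,-1],[-1,0.3,0.9,-0.3,-1]]
  ]
}}

```text
clock: 8.5
tcp_pos: [0.5841, 0.2348, 0.2627]
orientation: [-2.445, -1.973, -0.002]
contact_force: [0.5, -0.1, 0.3]
grip_width: 0.0858
gripper_force: 0.0
```

Run:
```python
from h import *
o=get_obs(); print(o["clock"],o["tcp_pos"],yaw(o),o["joints"])
f=grab("wrist","w3.png")
for t in "wing tin cup bottle gauge tray tub jar".split():
    for d in viewer.trace(f,t)[:2]:
        m=d["pixels"]; ys,xs=np.nonzero(m); print(t,round(d["score"],2),np.round(d["rect"]),p2w(f,xs.mean(),ys.mean(),.04)[:2].round(3))
```

```text
8.5 [0.58411672 0.23475321 0.26265436] 77.80523528785642 [-0.07656634  0.43007538 -0.5494702   1.60601457  0.23802237  1.17180828
 -0.89102133]
wing 0.73 [215.  15. 316. 121.] [0.549 0.376]
wing 0.45 [213.  22. 325. 178.] [0.54  0.337]
tin 0.8 [382. 225. 450. 279.] [0.692 0.097]
tin 0.22 [343.  86. 396. 136.] [0.661 0.301]
cup 0.88 [376. 174. 427. 226.] [0.683 0.175]
bottle 0.58 [224. 200. 380. 356.] [0.529 0.086]
bottle 0.41 [216.  16. 315. 120.] [0.549 0.375]
gauge 0.61 [390. 285. 414. 312.] [0.66  0.013]
tray 0.67 [226. 200. 378. 354.] [0.529 0.086]
tray 0.22 [458. 372. 503. 400.] [ 0.775 -0.2  ]
jar 0.71 [345.  85. 398. 135.] [0.661 0.301]
```

View pics/w3.png

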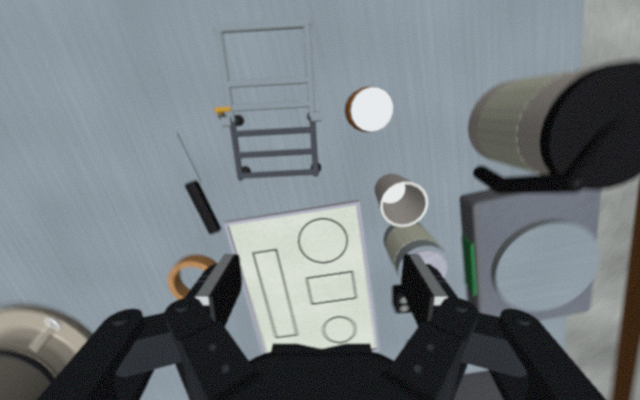

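```bash
cat >> h.py <<'E'
from scipy.optimize import minimize
SH={"tin":[(0,.034),(.092,.034)],"cup":[(0,.024),(.075,.030)],"bottle":[(0,.020),(.058,.020),(.07,.010),(.085,.010)]}
def sil(f,name,x,y,z0,psi=0):
    if name in SH:
        a=np.linspace(0,2*np.pi,40); P=[[x+rr*np.cos(t),y+rr*np.sin(t),z0+h] for h,rr in SH[name] for t in a]
    else:
        L,W,h={"gauge":(.064,.040,.028),"pack":(.040,.062,.032)}[name]; c,s=np.cos(psi),np.sin(psi)
        P=[[x+c*u-s*v,y+s*u+c*v,z0+k] for u in(-L/2,L/2) for v in(-W/2,W/2) for k in(0,h)]
    S=8; q=np.array([w2p(f,p) for p in P])
    m=np.zeros((400,640),np.uint8)
    cv2.fillConvexPoly(m,np.round(cv2.convexHull(q.astype(np.float32))*2**4).astype(np.int32),1,shift=4)
    return m>0
def fit(name,x,y,frames,z0=0,psi=None,k=0,maxd=.06):
    """frames: list of frames; returns pose of best silhouette overlap"""
    ms=[]
    for f in frames:
        best=None
        for d in viewer.trace(f,name if name!="pack" else "pack1"):
            yy,xx=np.nonzero(d["pixels"]); c=p2w(f,xx.mean(),yy.mean(),z0+.03)[:2]
            if np.hypot(*(c-[x,y]))<maxd and d["score"]>.3 and (best is None or d["score"]>best["score"]): best=d
        if best is not None: ms.append((f,best["pixels"]))
    def cost(v,mm=ms):
        c=0
        for f,m in mm:
            s=cv2.GaussianBlur(sil(f,name,v[0]/1e3,v[1]/1e3,z0,v[2]/50 if len(v)>2 else 0).astype(np.float32),(0,0),1.2)
            b=cv2.GaussianBlur(m.astype(np.float32),(0,0),1.2); c+=((s-b)**2).sum()/b.sum()
        return c
    outs=[]
    for p0 in ([None] if psi is None else np.radians(psi)+np.array([-.6,-.3,0,.3,.6])):
        v0=[x*1e3,y*1e3]+([] if p0 is None else [p0*50])
        sim=np.array([v0]+[np.array(v0)+10*np.eye(len(v0))[i] for i in range(len(v0))])
        R_=minimize(cost,v0,method="Nelder-Mead",options=dict(initial_simplex=sim,xatol=.1,fatol=1e-4)); outs.append(R_)
    b=min(outs,key=lambda t:t.fun); v=b.x
    print(name,"n",len(ms),"xy",(v[:2]/1e3).round(4),"psi",np.degrees(v[2]/50).round(1) if len(v)>2 else "","cost",round(b.fun/max(len(ms),1),3),
      "each",[round(cost(v,[m]),3) for m in ms]); return v
E
python3 - <<'E'
from h import *
W,T,S=grab("wrist"),grab("top","t1.png"),grab("scene")
print("same yaw",yaw(),get_obs()["tcp_pos"])
for F in ([T],[S],[T,S]): fit("tin",.692,.097,F)
fit("cup",.683,.178,[W,T,S]);fit("cup",.683,.178,[W])
fit("bottle",.684,-.124,[T,S]); 
P=lambda a,b:((p2w(W,*a,.034)+p2w(W,*b,.034))/2)[:2].round(4)
for n,a,b in [("outer",(223,30),(309,28)),("w2",(230,85),(312,82)),("w1",(231,108),(314,106)),("f1",(237,132),(316,129)),("f2",(239,155),(317,151)),("f3",(242,175),(318,172))]: print(n,P(a,b))
E
```

```text
same yaw 77.33180098445436 [0.5846092 0.2337537 0.2619318]
tin n 1 xy [0.6892 0.093 ] psi  cost 0.034 each [np.float32(0.034)]
tin n 1 xy [0.6903 0.0911] psi  cost 0.011 each [np.float32(0.011)]
tin n 2 xy [0.6892 0.093 ] psi  cost 0.024 each [np.float32(0.034), np.float32(0.014)]
cup n 3 xy [0.6798 0.1806] psi  cost 0.31 each [np.float32(0.03), np.float32(0.011), np.float32(0.89)]
cup n 1 xy [0.6785 0.1804] psi  cost 0.016 each [np.float32(0.016)]
bottle n 2 xy [ 0.6839 -0.1244] psi  cost 0.052 each [np.float32(0.023), np.float32(0.081)]
outer [0.5597 0.4133]
w2 [0.5493 0.3557]
w1 [0.5437 0.3289]
f1 [0.5409 0.3001]
f2 [0.535  0.2718]
f3 [0.5303 0.2446]
```

Run:
```python
from h import *
plan([(.69,.0925,.14,90,-1,1),(.69,.0925,.041,90,-1,2,.025),(.69,.0925,.041,90,1,5)])
print();plan([(.69,.0925,.18,90,1,0,.03),(.54,.314,.18,90,1,1,.03),(.54,.314,.077,90,1,3,.02)],start=(.69,.0925,.041,90))
```

```text
[[[-1,-0.096,0.111,0.102,-0.023],[-1,-0.191,0.223,0.203,-0.047],[-1,-0.287,0.334,0.305,-0.07],[-1,-0.382,0.446,0.406,-0.094],[-1,-0.478,0.557,0.508,-0.117],[-1,-0.573,0.669,0.609,-0.141],[-1,-0.573,0.669,0.609,-0.141],[-1,-0.573,0.669,0.733,-0.141],[-1,-0.573,0.669,0.857,-0.141],[-1,-0.573,0.669,0.981,-0.141]]]
[[[-1,0,0,0.124,0],[-1,0,0,0.124,0],[-1,0,0,0.124,0],[1,0,0,0.124,0],[1,0,0,0.124,0],[1,0,0,0.124,0],[1,0,0,0.124,0],[1,0,0,0.124,0]]]
end [6.90e-01 9.25e-02 4.10e-02 9.00e+01] yaw0 77.35

[[[1,0,0,-0.139,0],[1,0,0,-0.278,0],[1,0,0,-0.417,0],[1,0,0,-0.556,0],[1,0,0,-0.695,0],[1,0.123,-0.083,-0.695,0],[1,0.246,-0.167,-0.695,0],[1,0.369,-0.25,-0.695,0],[1,0.492,-0.333,-0.695,0],[1,0.615,-0.417,-0.695,0],[1,0.738,-0.5,-0.695,0],[1,0.861,-0.583,-0.695,0]]]
[[[1,0.123,-0.083,0,0],[1,0.246,-0.167,0,0],[1,0.246,-0.167,0,0],[1,0.246,-0.167,0.086,0],[1,0.246,-0.167,0.172,0],[1,0.246,-0.167,0.257,0],[1,0.246,-0.167,0.343,0],[1,0.246,-0.167,0.429,0],[1,0.246,-0.167,0.515,0],[1,0.246,-0.167,0.515,0],[1,0.246,-0.167,0.515,0],[1,0.246,-0.167,0.515,0]]]
end [5.40e-01 3.14e-01 7.70e-02 9.00e+01] yaw0 90.0
```

Call:
{"op": "play_rows", "data": {
  "commands": [
    [[-1,-0.573,0.669,0.3,-0.141],[-1,-0.573,0.669,0.45,-0.141],[-1,-0.573,0.669,0.5,-0.141],[-1,-0.573,0.669,0.6,-0.141],[-1,-0.573,0.669,0.609,-0.141],[-1,-0.573,0.669,0.609,-0.141],[-1,-0.573,0.669,0.609,-0.141],[-1,-0.573,0.669,0.733,-0.141],[-1,-0.573,0.669,0.857,-0.141],[-1,-0.573,0.669,0.981,-0.141]]
  ]
}}

```text
clock: 10.43
tcp_pos: [0.6907, 0.0953, 0.0673]
orientation: [2.218, 2.224, 0.006]
contact_force: [-1.2, 0.3, 0.4]
grip_width: 0.0854
gripper_force: 0.0
```

Call:
{"op": "play_rows", "data": {
  "commands": [
    [[-1,0,0,0.124,0],[-1,0,0,0.124,0],[-1,0,0,0.124,0],[1,0,0,0.124,0],[1,0,0,0.124,0],[1,0,0,0.124,0],[1,0,0,0.124,0],[1,0,0,0.124,0]]
  ],
  "grip_force": 40
}}

```text
clock: 11.1
tcp_pos: [0.6912, 0.0939, 0.044]
orientation: [2.219, 2.222, 0.005]
contact_force: [-3.3, 0.7, 6.2]
grip_width: 0.0661
gripper_force: 45.6
```

Call:
{"op": "play_rows", "data": {
  "commands": [
    [[1,0,0,-0.139,0],[1,0,0,-0.278,0],[1,0,0,-0.417,0],[1,0,0,-0.556,0],[1,0,0,-0.695,0],[1,0.123,-0.083,-0.695,0],[1,0.246,-0.167,-0.695,0],[1,0.369,-0.25,-0.695,0],[1,0.492,-0.333,-0.695,0],[1,0.615,-0.417,-0.695,0],[1,0.738,-0.5,-0.695,0],[1,0.861,-0.583,-0.695,0]]
  ]
}}

```text
clock: 12.1
tcp_pos: [0.5726, 0.2659, 0.1813]
orientation: [2.22, 2.222, 0.003]
contact_force: [0.8, 1.0, -1.7]
grip_width: 0.066
gripper_force: 46.2
```

Call:
{"op": "play_rows", "data": {
  "commands": [
    [[1,0.123,-0.083,0,0],[1,0.246,-0.167,0,0],[1,0.246,-0.167,0,0],[1,0.246,-0.167,0.086,0],[1,0.246,-0.167,0.172,0],[1,0.246,-0.167,0.257,0],[1,0.246,-0.167,0.343,0],[1,0.246,-0.167,0.4,0],[1,0.246,-0.167,0.4,0],[1,0.246,-0.167,0.4,0]]
  ]
}}

```text
clock: 12.93
tcp_pos: [0.54, 0.3138, 0.1003]
orientation: [2.22, 2.222, -0.0]
contact_force: [0.0, 0.7, -2.1]
grip_width: 0.0661
gripper_force: 46.2
```

Run:
```python
from h import *
o=get_obs(); print(o["clock"],o["tcp_pos"],yaw(o),o["grip_width"],o["contact_force"])
S,T=grab("scene","s2.png"),grab("top","t2.png")
z=o["tcp_pos"][2]-.043
for F in ([S],[T]): fit("tin",.54,.314,F,z0=z)
plan([(.54,.314,.077,90,1,4,.012)])
```

```text
12.9333 [0.53995458 0.31380821 0.10025639] 90.05096447115734 0.06614508620793154 [ 0.03821329  0.73021818 -2.05662609]
tin n 1 xy [0.5423 0.3038] psi  cost 0.058 each [np.float32(0.058)]
tin n 1 xy [0.5493 0.2783] psi  cost 2.759 each [np.float32(2.759)]
[[[1,-0.001,-0.002,0.061,0],[1,-0.002,-0.003,0.121,0],[1,-0.002,-0.003,0.121,0],[1,-0.002,-0.003,0.121,0],[1,-0.002,-0.003,0.121,0],[1,-0.002,-0.003,0.121,0]]]
end [5.40e-01 3.14e-01 7.70e-02 9.00e+01] yaw0 90.04
```

Call:
{"op": "play_rows", "data": {
  "commands": [
    [[1,0,0,0.06,0],[1,0,0,0.1,0],[1,0,0,0.12,0],[1,0,0,0.12,0],[1,0,0,0.12,0]]
  ]
}}

```text
clock: 13.55
tcp_pos: [0.54, 0.314, 0.0777]
orientation: [2.22, 2.221, -0.0]
contact_force: [-5.7, -3.8, 18.6]
grip_width: 0.0662
gripper_force: 48.2
```

Call:
{"op": "play_rows", "data": {
  "commands": [
    [[1,0,0,-0.005,0],[-1,0,0,-0.005,0],[-1,0,0,-0.005,0],[-1,0,0,-0.005,0],[-1,0,0,-0.005,0],[-1,0,0,-0.15,0],[-1,0,0,-0.3,0],[-1,0,0,-0.5,0],[-1,0,0,-0.7,0],[-1,0,0,-0.9,0]]
  ]
}}

```text
clock: 14.38
tcp_pos: [0.5395, 0.3137, 0.2573]
orientation: [-2.22, -2.222, 0.001]
contact_force: [1.2, 0.9, -0.3]
grip_width: 0.0853
gripper_force: 0.0
```

Call:
{"op": "play_rows", "data": {
  "commands": [
    [[-1,-0.9,0,0,0],[-1,-0.9,0,0,0],[-1,-0.9,0,0,0],[-1,-0.9,0,0,0],[-1,-0.9,0,0,0],[-1,-0.9,0,0,0]]
  ]
}}

```text
clock: 14.88
tcp_pos: [0.5406, 0.1279, 0.2554]
orientation: [2.228, 2.212, -0.004]
contact_force: [0.6, -0.1, -0.8]
grip_width: 0.0854
gripper_force: 0.0
```

Run:
```python
from h import *
import pickle
o=get_obs(); print(o["clock"],o["tcp_pos"],yaw(o))
W,S,T=grab("wrist","w4.png"),grab("scene","s3.png"),grab("top","t3.png")
for F in ([W],[S],[T]): fit("tin",.54,.314,F,z0=.034)
fit("cup",.68,.18,[W]);fit("cup",.68,.18,[S]);fit("cup",.68,.18,[T])
pickle.dump({k:v for k,v in W.items()},open("w4.pkl","wb"))
```

```text
14.8833 [0.54064686 0.12794333 0.2554267 ] 89.59317879444072
tin n 1 xy [0.5407 0.3147] psi  cost 0.002 each [np.float32(0.002)]
tin n 1 xy [0.5424 0.3102] psi  cost 0.035 each [np.float32(0.035)]
tin n 1 xy [0.5389 0.3191] psi  cost 0.364 each [np.float32(0.364)]
cup n 1 xy [0.6782 0.1805] psi  cost 0.01 each [np.float32(0.01)]
cup n 1 xy [0.6835 0.1736] psi  cost 0.053 each [np.float32(0.053)]
cup n 1 xy [0.6924 0.1644] psi  cost 1.886 each [np.float32(1.886)]
```

View pics/w4.png

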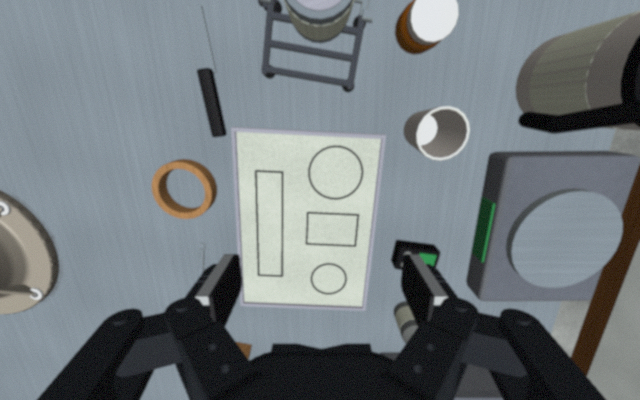

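```bash
cat > spots.py <<'E'
from h import *
def spots(W):
    g=cv2.cvtColor(W["pixels"],cv2.COLOR_RGB2GRAY); g=cv2.resize(g,None,fx=3,fy=3,interpolation=cv2.INTER_CUBIC)
    b=cv2.adaptiveThreshold(g,255,cv2.ADAPTIVE_THRESH_MEAN_C,cv2.THRESH_BINARY_INV,31,12)
    cs,h=cv2.findContours(b,cv2.RETR_CCOMP,cv2.CHAIN_APPROX_NONE)
    for c,hh in zip(cs,h[0]):
        if hh[3]<0 or cv2.contourArea(c)<3000: continue
        w=np.array([p2w(W,(u+.5)/3-.5,(v+.5)/3-.5,.005)[:2] for u,v in c[:,0]]).astype(np.float32)
        (cx,cy),(a,bb),an=cv2.minAreaRect(w*1000); print("center",round(cx/1e3,4),round(cy/1e3,4),"size",round(a,1),round(bb,1),"ang",round(an,1),"area/rect",round(cv2.contourArea(w*1000)/(a*bb),2))
E
python3 - <<'E'
from spots import *
import pickle
spots(pickle.load(open("w4.pkl","rb")))
W=grab("wrist");T=grab("top");S=grab("scene")
spots(W)
fit("gauge",.685,-.01,[T],psi=80);fit("gauge",.685,-.01,[S],psi=80);fit("gauge",.685,-.01,[T,S],psi=80)
E
```

```text
center 0.5514 -0.0544 size 51.8 51.8 ang 89.6 area/rect 0.78
center 0.5562 0.0336 size 48.8 73.5 ang 86.8 area/rect 0.96
center 0.4616 0.039 size 168.9 35.2 ang 86.8 area/rect 0.97
center 0.5614 0.1215 size 72.5 72.7 ang 89.6 area/rect 0.78
center 0.7145 0.1739 size 54.2 39.8 ang 78.4 area/rect 0.69
center 0.3968 0.2171 size 11.3 77.7 ang 6.8 area/rect 0.84
center 0.5267 0.2599 size 32.6 113.9 ang 79.9 area/rect 0.69
center 0.6503 0.2935 size 19.4 45.8 ang 38.2 area/rect 0.56
center 0.5515 -0.0548 size 52.1 51.6 ang 0.1 area/rect 0.78
center 0.5563 0.0331 size 48.9 73.4 ang 86.9 area/rect 0.96
center 0.4612 0.0384 size 169.2 35.2 ang 86.7 area/rect 0.96
center 0.5613 0.1211 size 72.8 72.5 ang 0.2 area/rect 0.78
center 0.7144 0.1717 size 53.9 39.3 ang 75.3 area/rect 0.71
center 0.3969 0.2162 size 11.2 77.9 ang 6.7 area/rect 0.84
center 0.5277 0.2622 size 25.1 106.7 ang 80.7 area/rect 0.89
center 0.5315 0.2894 size 29.9 111.2 ang 80.6 area/rect 0.54
gauge n 1 xy [ 0.6844 -0.0113] psi 174.0 cost 0.05 each [np.float32(0.05)]
gauge n 1 xy [ 0.6852 -0.0151] psi -11.2 cost 0.029 each [np.float32(0.029)]
gauge n 2 xy [ 0.6852 -0.012 ] psi 173.0 cost 0.05 each [np.float32(0.052), np.float32(0.047)]
```

Run:
```python
from h import *
plan([(.679,.1805,.14,90,-1,1),(.679,.1805,.03,90,-1,1,.03),(.679,.1805,.03,90,1,5)])
print();plan([(.679,.1805,.13,90,1,0,.03),(.5613,.1213,.13,90,1,1,.03),(.5613,.1213,.037,90,1,3,.02)],start=(.679,.1805,.03,90))
```

```text
[[[-1,0.047,0.139,0.116,0],[-1,0.093,0.278,0.232,0],[-1,0.14,0.417,0.348,0],[-1,0.186,0.556,0.464,0],[-1,0.233,0.695,0.579,0.001],[-1,0.233,0.695,0.579,0.001],[-1,0.233,0.695,0.717,0.001],[-1,0.233,0.695,0.854,0.001],[-1,0.233,0.695,0.992,0.001]]]
[[[-1,0,0,0.137,0],[-1,0,0,0.137,0],[1,0,0,0.137,0],[1,0,0,0.137,0],[1,0,0,0.137,0],[1,0,0,0.137,0],[1,0,0,0.137,0]]]
end [6.790e-01 1.805e-01 3.000e-02 9.000e+01] yaw0 90.05

[[[1,0,0,-0.125,0],[1,0,0,-0.25,0],[1,0,0,-0.375,0],[1,0,0,-0.5,0],[1,-0.059,-0.118,-0.5,0],[1,-0.118,-0.235,-0.5,0],[1,-0.178,-0.353,-0.5,0],[1,-0.237,-0.471,-0.5,0],[1,-0.296,-0.589,-0.5,0],[1,-0.296,-0.589,-0.5,0],[1,-0.296,-0.589,-0.407,0],[1,-0.296,-0.589,-0.314,0]]]
[[[1,0,0,0.093,0],[1,0,0,0.186,0],[1,0,0,0.279,0],[1,0,0,0.279,0],[1,0,0,0.279,0],[1,0,0,0.279,0]]]
end [5.613e-01 1.213e-01 3.700e-02 9.000e+01] yaw0 90.0
```

Call:
{"op": "play_rows", "data": {
  "commands": [
    [[-1,0.233,0.695,0.116,0],[-1,0.233,0.695,0.232,0],[-1,0.233,0.695,0.348,0],[-1,0.233,0.695,0.464,0],[-1,0.233,0.695,0.579,0],[-1,0.233,0.695,0.579,0],[-1,0.233,0.695,0.717,0],[-1,0.233,0.695,0.854,0],[-1,0.233,0.695,0.992,0]]
  ]
}}

```text
clock: 16.43
tcp_pos: [0.6797, 0.1807, 0.0584]
orientation: [2.22, 2.221, 0.003]
contact_force: [-0.2, -0.5, 0.5]
grip_width: 0.0853
gripper_force: 0.0
```

Call:
{"op": "play_rows", "data": {
  "commands": [
    [[-1,0,0,0.137,0],[-1,0,0,0.137,0],[-1,0,0,0.137,0],[1,0,0,0.137,0],[1,0,0,0.137,0],[1,0,0,0.137,0],[1,0,0,0.137,0],[1,0,0,0.137,0]]
  ],
  "grip_force": 25
}}

```text
clock: 17.1
tcp_pos: [0.6805, 0.1815, 0.0334]
orientation: [2.219, 2.221, 0.006]
contact_force: [-1.1, -0.3, 6.4]
grip_width: 0.0583
gripper_force: 25.6
```

Call:
{"op": "play_rows", "data": {
  "commands": [
    [[1,0,0,-0.125,0],[1,0,0,-0.25,0],[1,0,0,-0.375,0],[1,0,0,-0.5,0],[1,-0.059,-0.118,-0.5,0],[1,-0.118,-0.235,-0.5,0],[1,-0.178,-0.353,-0.5,0],[1,-0.237,-0.471,-0.5,0],[1,-0.296,-0.589,-0.5,0],[1,-0.296,-0.589,-0.5,0],[1,-0.296,-0.589,-0.407,0],[1,-0.296,-0.589,-0.314,0]]
  ]
}}

```text
clock: 18.1
tcp_pos: [0.5633, 0.1216, 0.0954]
orientation: [2.219, 2.219, 0.008]
contact_force: [0.1, 0.1, -0.3]
grip_width: 0.058
gripper_force: 27.1
```

Run:
```python
from h import *
o=get_obs(); print(o["clock"],o["tcp_pos"],yaw(o),o["grip_width"])
plan([(.5613,.1213,.037,90,1,3,.02)])
```

```text
18.1 [0.56334009 0.12159268 0.09535704] 90.01536238122446 0.05802304479831386
[[[1,0,-0.003,0.097,0],[1,-0.001,-0.007,0.195,0],[1,-0.001,-0.01,0.292,0],[1,-0.001,-0.01,0.292,0],[1,-0.001,-0.01,0.292,0],[1,-0.001,-0.01,0.292,0]]]
end [5.613e-01 1.213e-01 3.700e-02 9.000e+01] yaw0 90.02
```

Call:
{"op": "play_rows", "data": {
  "commands": [
    [[1,0,-0.005,0.1,0],[1,-0.001,-0.01,0.19,0],[1,-0.001,-0.01,0.28,0],[1,-0.001,-0.01,0.28,0],[-1,-0.001,-0.01,0.28,0],[-1,-0.001,-0.01,0.28,0],[-1,-0.001,-0.01,0.28,0],[-1,0,0,0.15,0],[-1,0,0,0,0],[-1,0,0,-0.2,0],[-1,0,0,-0.4,0],[-1,0,0,-0.6,0]]
  ]
}}

```text
clock: 19.1
tcp_pos: [0.5612, 0.1213, 0.2157]
orientation: [2.22, 2.222, 0.002]
contact_force: [2.0, -0.5, -0.4]
grip_width: 0.0851
gripper_force: 0.0
```

Call:
{"op": "play_rows", "data": {
  "commands": [
    [[-1,-0.8,0.4,0,1],[-1,-0.8,0.4,0,1],[-1,-0.8,0.4,0,1],[-1,-0.8,0.4,0,1],[-1,-0.8,0.4,0,1],[-1,-0.8,0.4,0,1],[-1,-0.8,0.4,0,1],[-1,-0.8,0.4,0,1],[-1,-0.8,0.4,0,1],[-1,-0.8,0.4,0,1],[-1,-0.8,0.4,0,1],[-1,-0.8,0.4,0,1]]
  ]
}}

```text
clock: 20.1
tcp_pos: [0.6417, -0.0386, 0.2141]
orientation: [-3.14, -0.103, -0.003]
contact_force: [-0.5, -0.3, -1.0]
grip_width: 0.0852
gripper_force: 0.0
```

Run:
```python
from h import *
o=get_obs(); print(o["clock"],o["tcp_pos"],yaw(o),o["joints"])
W,T,S=grab("wrist","w5.png"),grab("top"),grab("scene")
for F in ([W],[T],[S]): fit("gauge",.685,-.012,F,psi=-8); fit("bottle",.684,-.124,F); fit("cup",.56,.12,F,z0=.005)
```

```text
20.1 [ 0.64170955 -0.03856182  0.21407278] 3.7586513966123984 [ 0.10822518  0.44792065 -0.19753406  1.64495708  0.0976612   1.05670908
 -1.62344826]
gauge n 1 xy [ 0.6848 -0.0103] psi -9.2 cost 0.017 each [np.float32(0.017)]
bottle n 1 xy [ 0.6822 -0.1223] psi  cost 0.01 each [np.float32(0.01)]
cup n 1 xy [0.5589 0.1206] psi  cost 0.008 each [np.float32(0.008)]
gauge n 1 xy [ 0.675  -0.0053] psi -0.4 cost 5.093 each [np.float32(5.093)]
bottle n 0 xy [ 0.684 -0.124] psi  cost 0.0 each []
cup n 1 xy [0.5604 0.119 ] psi  cost 0.014 each [np.float32(0.014)]
gauge n 1 xy [ 0.6851 -0.0124] psi -5.9 cost 0.062 each [np.float32(0.062)]
bottle n 1 xy [ 0.6843 -0.1254] psi  cost 0.088 each [np.float32(0.088)]
cup n 1 xy [0.5638 0.1127] psi  cost 0.166 each [np.float32(0.166)]
```

View pics/w5.png

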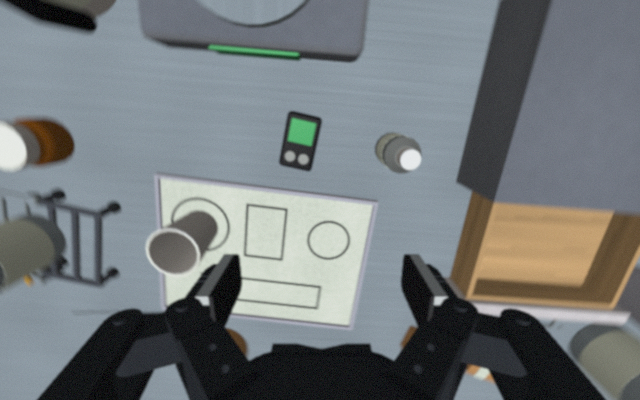

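Run:
```python
from h import *
plan([(.685,-.0105,.1,-9,-.5,1),(.685,-.0105,.003,-9,-.5,3,.03),(.685,-.0105,.003,-9,1,5)])
print();plan([(.685,-.0105,.08,-9,1,0,.03),(.5563,.0333,.08,-3.2,1,1,.03),(.5563,.0333,.01,-3.2,1,3,.02)],start=(.685,-.0105,.003,-9))
```

```text
[[[-0.5,0.076,-0.042,0.188,0.049],[-0.5,0.152,-0.084,0.376,0.097],[-0.5,0.228,-0.125,0.564,0.146],[-0.5,0.228,-0.125,0.564,0.146],[-0.5,0.228,-0.125,0.686,0.146],[-0.5,0.228,-0.125,0.807,0.146],[-0.5,0.228,-0.125,0.928,0.146]]]
[[[-0.5,0,0,0.121,0],[-0.5,0,0,0.121,0],[-0.5,0,0,0.121,0],[-0.5,0,0,0.121,0],[1,0,0,0.121,0],[1,0,0,0.121,0],[1,0,0,0.121,0],[1,0,0,0.121,0],[1,0,0,0.121,0]]]
end [ 6.85e-01 -1.05e-02  3.00e-03 -9.00e+00] yaw0 4.13

[[[1,0,0,-0.128,0],[1,0,0,-0.257,0],[1,0,0,-0.385,0],[1,-0.134,-0.023,-0.385,-0.013],[1,-0.268,-0.046,-0.385,-0.026],[1,-0.402,-0.069,-0.385,-0.039],[1,-0.536,-0.093,-0.385,-0.052],[1,-0.67,-0.116,-0.385,-0.064],[1,-0.67,-0.116,-0.385,-0.064],[1,-0.67,-0.116,-0.298,-0.064],[1,-0.67,-0.116,-0.21,-0.064],[1,-0.67,-0.116,-0.122,-0.064]]]
[[[1,0,0,0.088,0],[1,0,0,0.087,0],[1,0,0,0.087,0],[1,0,0,0.087,0]]]
end [ 0.5563  0.0333  0.01   -3.2   ] yaw0 -9.0
```

Call:
{"op": "play_rows", "data": {
  "commands": [
    [[-0.5,0.228,-0.125,0.188,0.146],[-0.5,0.228,-0.125,0.376,0.146],[-0.5,0.228,-0.125,0.564,0.146],[-0.5,0.228,-0.125,0.564,0.146],[-0.5,0.228,-0.125,0.686,0.146],[-0.5,0.228,-0.125,0.807,0.146],[-0.5,0.228,-0.125,0.928,0.146]]
  ]
}}

```text
clock: 21.28
tcp_pos: [0.6857, -0.0111, 0.0278]
orientation: [3.132, -0.247, 0.002]
contact_force: [-0.5, -0.3, -0.2]
grip_width: 0.0645
gripper_force: 0.0
```

Call:
{"op": "play_rows", "data": {
  "commands": [
    [[-0.5,0,0,0.121,0],[-0.5,0,0,0.121,0],[-0.5,0,0,0.121,0],[-0.5,0,0,0.121,0],[1,0,0,0.121,0],[1,0,0,0.121,0],[1,0,0,0.121,0],[1,0,0,0.121,0],[1,0,0,0.121,0]]
  ],
  "grip_force": 40
}}

```text
clock: 22.03
tcp_pos: [0.6867, -0.0105, 0.0054]
orientation: [-3.132, 0.248, -0.005]
contact_force: [-1.7, -1.0, 7.5]
grip_width: 0.0391
gripper_force: 42.2
```

Call:
{"op": "play_rows", "data": {
  "commands": [
    [[1,0,0,-0.128,0],[1,0,0,-0.257,0],[1,0,0,-0.385,0],[1,-0.134,-0.023,-0.385,-0.013],[1,-0.268,-0.046,-0.385,-0.026],[1,-0.402,-0.069,-0.385,-0.039],[1,-0.536,-0.093,-0.385,-0.052],[1,-0.67,-0.116,-0.385,-0.064],[1,-0.67,-0.116,-0.385,-0.064],[1,-0.67,-0.116,-0.298,-0.064],[1,-0.67,-0.116,-0.21,-0.064],[1,-0.67,-0.116,-0.21,-0.064]]
  ]
}}

```text
clock: 23.03
tcp_pos: [0.5547, 0.0331, 0.0431]
orientation: [3.139, -0.089, -0.006]
contact_force: [-0.2, -0.4, -1.7]
grip_width: 0.0391
gripper_force: 41.0
```

Run:
```python
from h import *
o=get_obs(); print(o["clock"],o["tcp_pos"],yaw(o),o["grip_width"])
plan([(.5563,.0333,.01,-3.2,1,3,.02)])
```

```text
23.0333 [0.55469038 0.03310311 0.04313759] -3.265471325113943 0.03913520919546163
[[[1,0.004,-0.001,0.083,0],[1,0.008,-0.001,0.166,-0.001],[1,0.008,-0.001,0.166,-0.001],[1,0.008,-0.001,0.166,-0.001],[1,0.008,-0.001,0.166,-0.001]]]
end [ 0.5563  0.0333  0.01   -3.2   ] yaw0 -3.27
```

Call:
{"op": "play_rows", "data": {
  "commands": [
    [[1,0.004,0,0.08,0],[1,0.008,0,0.16,0],[1,0.008,0,0.16,0],[1,0.008,0,0.16,0],[-0.3,0.008,0,0.16,0],[-0.3,0.008,0,0.16,0],[-0.3,0.008,0,0.16,0],[-0.3,0.008,0,0,0],[-0.3,0.008,0,-0.2,0],[-0.3,0.008,0,-0.4,0],[-0.3,0.008,0,-0.6,0]]
  ]
}}

```text
clock: 23.95
tcp_pos: [0.5577, 0.0334, 0.1674]
orientation: [-3.14, 0.089, -0.0]
contact_force: [1.0, -0.1, -0.3]
grip_width: 0.0555
gripper_force: 0.0
```

Run:
```python
from h import *
W=grab("wrist"); fit("gauge",.5563,.0333,[W],z0=.005,psi=-3); fit("bottle",.683,-.1235,[W])
plan([(.683,-.1235,.16,-3.2,-.4,1),(.683,-.1235,.024,-3.2,-.4,3,.03),(.683,-.1235,.024,-3.2,1,5)])
print();plan([(.683,-.1235,.1,-3.2,1,0,.03),(.5515,-.0546,.1,-3.2,1,1,.03),(.5515,-.0546,.031,-3.2,1,3,.02)],start=(.683,-.1235,.024,-3.2))
```

```text
gauge n 1 xy [0.5563 0.0332] psi -1.6 cost 0.029 each [np.float32(0.029)]
bottle n 1 xy [ 0.6823 -0.1222] psi  cost 0.023 each [np.float32(0.023)]
[[[-0.4,0.131,0.15,0.01,0],[-0.4,0.262,0.3,0.019,0],[-0.4,0.393,0.45,0.029,-0.001],[-0.4,0.524,0.6,0.038,-0.001],[-0.4,0.655,0.75,0.048,-0.001],[-0.4,0.655,0.75,0.048,-0.001],[-0.4,0.655,0.75,0.184,-0.001],[-0.4,0.655,0.75,0.32,-0.001],[-0.4,0.655,0.75,0.456,-0.001],[-0.4,0.655,0.75,0.592,-0.001],[-0.4,0.655,0.75,0.728,-0.001],[-0.4,0.655,0.75,0.728,-0.001]]]
[[[-0.4,0,0,0,0],[-0.4,0,0,0,0],[1,0,0,0,0],[1,0,0,0,0],[1,0,0,0,0],[1,0,0,0,0],[1,0,0,0,0]]]
end [ 0.683  -0.1235  0.024  -3.2   ] yaw0 -3.29

[[[1,0,0,-0.127,0],[1,0,0,-0.253,0],[1,0,0,-0.38,0],[1,-0.135,-0.061,-0.38,0],[1,-0.27,-0.123,-0.38,0],[1,-0.405,-0.184,-0.38,0],[1,-0.541,-0.246,-0.38,0],[1,-0.676,-0.307,-0.38,0],[1,-0.676,-0.307,-0.38,0],[1,-0.676,-0.307,-0.294,0],[1,-0.676,-0.307,-0.208,0],[1,-0.676,-0.307,-0.121,0]]]
[[[1,0,0,0.086,0],[1,0,0,0.086,0],[1,0,0,0.086,0],[1,0,0,0.086,0]]]
end [ 0.5515 -0.0546  0.031  -3.2   ] yaw0 -3.2
```

Call:
{"op": "play_rows", "data": {
  "commands": [
    [[-0.4,0.655,0.75,0.01,0],[-0.4,0.655,0.75,0.02,0],[-0.4,0.655,0.75,0.03,0],[-0.4,0.655,0.75,0.04,0],[-0.4,0.655,0.75,0.048,0],[-0.4,0.655,0.75,0.048,0],[-0.4,0.655,0.75,0.184,0],[-0.4,0.655,0.75,0.32,0],[-0.4,0.655,0.75,0.456,0],[-0.4,0.655,0.75,0.592,0],[-0.4,0.655,0.75,0.728,0],[-0.4,0.655,0.75,0.728,0]]
  ]
}}

```text
clock: 25.1
tcp_pos: [0.6771, -0.1231, 0.0144]
orientation: [-3.139, 0.089, 0.011]
contact_force: [-0.5, 0.7, 0.5]
grip_width: 0.0599
gripper_force: 0.0
```

Call:
{"op": "play_rows", "data": {
  "commands": [
    [[-0.4,0,0,0,0],[-0.4,0,0,0,0],[1,0,0,0,0],[1,0,0,0,0],[1,0,0,0,0],[1,0,0,0,0],[1,0,0,0,0]]
  ],
  "grip_force": 40
}}

```text
clock: 25.68
tcp_pos: [0.6812, -0.1239, 0.0212]
orientation: [3.14, -0.09, 0.004]
contact_force: [-1.0, -0.2, 6.0]
grip_width: 0.0391
gripper_force: 40.3
```

Call:
{"op": "play_rows", "data": {
  "commands": [
    [[1,0,0,-0.127,0],[1,0,0,-0.253,0],[1,0,0,-0.38,0],[1,-0.135,-0.061,-0.38,0],[1,-0.27,-0.123,-0.38,0],[1,-0.405,-0.184,-0.38,0],[1,-0.541,-0.246,-0.38,0],[1,-0.676,-0.307,-0.38,0],[1,-0.676,-0.307,-0.38,0],[1,-0.676,-0.307,-0.294,0],[1,-0.676,-0.307,-0.208,0],[1,-0.676,-0.307,-0.208,0]]
  ]
}}

```text
clock: 26.68
tcp_pos: [0.5467, -0.0548, 0.059]
orientation: [3.14, -0.089, -0.007]
contact_force: [-0.5, -0.2, -1.4]
grip_width: 0.0391
gripper_force: 40.5
```

Run:
```python
from h import *
o=get_obs(); print(o["clock"],o["tcp_pos"],yaw(o),o["grip_width"])
plan([(.5515,-.0546,.031,-3.2,1,3,.02)])
S,T=grab("scene"),grab("top"); 
for t in ["pack1","stirrer"]:
  for d in viewer.trace(T,t)[:3]:
    m=d["pixels"]; ys,xs=np.nonzero(m); print(t,round(d["score"],2),np.round(d["rect"]),p2w(T,xs.mean(),ys.mean(),.01)[:2].round(3))
```

```text
26.6833 [ 0.54670915 -0.05484677  0.05898941] -3.2575094002667284 0.03906734187385955
[[[1,0.012,-0.001,0.07,0],[1,0.024,-0.003,0.14,-0.001],[1,0.024,-0.003,0.14,-0.001],[1,0.024,-0.003,0.14,-0.001],[1,0.024,-0.003,0.14,-0.001]]]
end [ 0.5515 -0.0546  0.031  -3.2   ] yaw0 -3.26
pack1 0.75 [410. 255. 437. 277.] [ 0.367 -0.321]
pack1 0.5 [388. 250. 402. 268.] [ 0.387 -0.233]
pack1 0.24 [294. 188. 309. 211.] [0.559 0.033]
stirrer 0.61 [201. 251. 254. 262.] [0.394 0.259]
```

Run:
```python
from h import *
o=get_obs(); print(o["clock"],o["tcp_pos"],o["qvel"].round(3))
```

```text
26.8833 [ 0.54945685 -0.0549482   0.06195577] [ 0.001 -0.006 -0.001 -0.004 -0.    -0.003  0.002]
```

Call:
{"op": "play_rows", "data": {
  "commands": [
    [[1,0,0,0.05,0],[1,0,0,0.1,0],[1,0,0,0.14,0],[1,0,0,0.155,0],[1,0,0,0.165,0],[1,0,0,0.165,0],[1,0,0,0.165,0]]
  ]
}}

```text
clock: 27.47
tcp_pos: [0.5489, -0.0548, 0.0281]
orientation: [3.14, -0.09, -0.0]
contact_force: [0.2, 0.1, 0.2]
grip_width: 0.0393
gripper_force: 40.5
```

Call:
{"op": "play_rows", "data": {
  "commands": [
    [[1,0,0,0.008,0],[1,0,0,0.008,0],[-0.3,0,0,0.008,0],[-0.3,0,0,0.008,0],[-0.3,0,0,0.008,0],[-0.3,0,0,-0.1,0],[-0.3,0,0,-0.3,0],[-0.3,0,0,-0.5,0],[-0.3,0,0,-0.7,0],[-1,0,0,-0.85,0]]
  ]
}}

```text
clock: 28.3
tcp_pos: [0.5496, -0.0548, 0.2017]
orientation: [-3.14, 0.09, -0.005]
contact_force: [0.9, -0.6, 0.3]
grip_width: 0.0665
gripper_force: 0.0
```

Run:
```python
from h import *
o=get_obs(); print(o["clock"],o["tcp_pos"],yaw(o))
W,T=grab("wrist"),grab("top"); fit("gauge",.5563,.0333,[W],z0=.005,psi=-3); fit("bottle",.5515,-.0546,[W],z0=.005); fit("cup",.5613,.1213,[W],z0=.005)
fit("bottle",.5515,-.0546,[T],z0=.005)
plan([(.5,.1,.25,10,-1),(.45,.2,.25,10,-1,1)])
```

```text
28.3 [ 0.54955549 -0.0548028   0.20172549] -3.276298263643898
gauge n 1 xy [0.5564 0.033 ] psi -3.3 cost 0.029 each [np.float32(0.029)]
bottle n 1 xy [ 0.5502 -0.0545] psi  cost 0.025 each [np.float32(0.025)]
cup n 0 xy [0.5613 0.1213] psi  cost 0.0 each []
bottle n 0 xy [ 0.5515 -0.0546] psi  cost 0.0 each []
[[[-1,-0.057,-0.152,-0.053,-0.03],[-1,-0.113,-0.304,-0.106,-0.059],[-1,-0.17,-0.456,-0.16,-0.089],[-1,-0.226,-0.608,-0.213,-0.118],[-1,-0.283,-0.759,-0.266,-0.148],[-1,-0.375,-0.921,-0.266,-0.148]]]
[[[-1,-0.053,-0.179,0,0],[-1,-0.106,-0.357,0,0],[-1,-0.106,-0.357,0,0]]]
end [ 0.45  0.2   0.25 10.  ] yaw0 -3.28
```

Call:
{"op": "play_rows", "data": {
  "commands": [
    [[-1,-0.5,-0.95,0,-1],[-1,-0.5,-0.95,0,-1],[-1,-0.5,-0.95,0,-1],[-1,-0.5,-0.95,0,-1],[-1,-0.5,-0.95,0,-1],[-1,-0.5,-0.95,0,-1],[-1,-0.5,-0.95,0,-1],[-1,-0.5,-0.95,0,-1],[-1,-0.5,-0.95,0,-1],[-1,-0.5,-0.95,0,-1],[-1,-0.5,-0.95,0,-1],[-1,-0.5,-0.95,0,-1]]
  ]
}}

```text
clock: 29.6
tcp_pos: [0.4587, 0.1402, 0.1963]
orientation: [-2.351, -2.081, 0.005]
contact_force: [0.9, 0.1, 0.1]
grip_width: 0.0853
gripper_force: 0.0
```

```bash
cat > st.py <<'E'
from h import *
def handle(W,z=.014,dark=60,near=None,R_=.12):
    g=W["pixels"].max(axis=2); b=(g<dark).astype(np.uint8); cs,_=cv2.findContours(b,cv2.RETR_EXTERNAL,cv2.CHAIN_APPROX_NONE)
    for c in cs:
        if cv2.contourArea(c)<150: continue
        w=np.array([p2w(W,u,v,z)[:2] for u,v in c[:,0]]).astype(np.float32)*1000
        (cx,cy),(a,bb),an=cv2.minAreaRect(w)
        if a<bb: a,bb,an=bb,a,an+90
        if near is not None and np.hypot(cx/1e3-near[0],cy/1e3-near[1])>R_: continue
        if 60<a<110: print("handle",round(cx/1e3,4),round(cy/1e3,4),round(a),round(bb),round(an,1))
E
python3 - <<'E'
from st import *
o=get_obs(); print(o["clock"],o["tcp_pos"],yaw(o))
W=grab("wrist","w6.png")
handle(W)
for d in viewer.trace(W,"stirrer")[:2]: print(d["score"],d["rect"])
E
```

```text
29.6 [0.45865527 0.1402029  0.19631825] 83.03619076157794
handle 0.3983 0.2155 82 17 96.7
0.61 [218.8, 9.3, 278.4, 163.0]
```

View pics/w6.png

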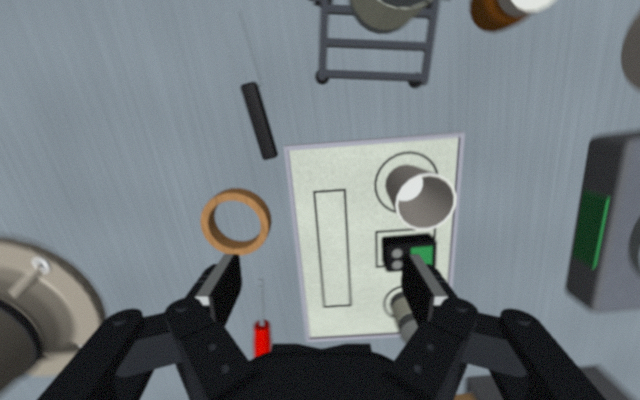

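Run:
```python
from h import *
plan([(.3966,.2304,.08,96.7,0.05,2),(.3966,.2304,.02,96.7,0.05,1,.02),(.3966,.2304,.003,96.7,.05,3,.006),(.3966,.2304,.003,96.7,1,5)])
print();plan([(.3966,.2304,.08,96.7,1,1,.02),(.4603,.0187,.08,86.8,1,2,.025),(.4603,.0187,.025,86.8,1,1,.02),(.4603,.0187,.01,86.8,1,3,.006)],start=(.3966,.2304,.003,96.7))
```

```text
[[[0.05,0.102,-0.091,0.146,-0.039],[0.05,0.204,-0.183,0.291,-0.078],[0.05,0.306,-0.274,0.437,-0.116],[0.05,0.408,-0.366,0.583,-0.155],[0.05,0.408,-0.366,0.583,-0.155],[0.05,0.408,-0.366,0.583,-0.155],[0.05,0.408,-0.366,0.683,-0.155],[0.05,0.408,-0.366,0.783,-0.155],[0.05,0.408,-0.366,0.883,-0.155],[0.05,0.408,-0.366,0.883,-0.155],[0.05,0.408,-0.366,0.911,-0.155],[0.05,0.408,-0.366,0.939,-0.155]]]
[[[0.05,0,0,0.028,0],[0.05,0,0,0.028,0],[0.05,0,0,0.028,0],[0.05,0,0,0.028,0],[1,0,0,0.028,0],[1,0,0,0.028,0],[1,0,0,0.028,0],[1,0,0,0.028,0],[1,0,0,0.028,0]]]
end [3.966e-01 2.304e-01 3.000e-03 9.670e+01] yaw0 82.74

[[[1,0,0,-0.096,0],[1,0,0,-0.192,0],[1,0,0,-0.289,0],[1,0,0,-0.385,0],[1,0,0,-0.385,0],[1,-0.121,0.021,-0.385,0.012],[1,-0.242,0.043,-0.385,0.024],[1,-0.363,0.064,-0.385,0.037],[1,-0.484,0.086,-0.385,0.049],[1,-0.605,0.107,-0.385,0.061],[1,-0.726,0.129,-0.385,0.073],[1,-0.847,0.15,-0.385,0.086]]]
[[[1,-0.117,0.037,0,0.012],[1,-0.234,0.075,0,0.024],[1,-0.234,0.075,0,0.024],[1,-0.234,0.075,0,0.024],[1,-0.234,0.075,0.092,0.024],[1,-0.234,0.075,0.183,0.024],[1,-0.234,0.075,0.275,0.024],[1,-0.234,0.075,0.275,0.024],[1,-0.234,0.075,0.3,0.024],[1,-0.234,0.075,0.325,0.024],[1,-0.234,0.075,0.35,0.024],[1,-0.234,0.075,0.35,0.024]]]
[[[1,0,0,0,0],[1,0,0,0,0]]]
end [4.603e-01 1.870e-02 1.000e-02 8.680e+01] yaw0 96.7
```

Call:
{"op": "play_rows", "data": {
  "commands": [
    [[0.05,0.408,-0.366,0.146,-0.155],[0.05,0.408,-0.366,0.291,-0.155],[0.05,0.408,-0.366,0.437,-0.155],[0.05,0.408,-0.366,0.583,-0.155],[0.05,0.408,-0.366,0.583,-0.155],[0.05,0.408,-0.366,0.583,-0.155],[0.05,0.408,-0.366,0.683,-0.155],[0.05,0.408,-0.366,0.783,-0.155],[0.05,0.408,-0.366,0.883,-0.155],[0.05,0.408,-0.366,0.883,-0.155],[0.05,0.408,-0.366,0.911,-0.155],[0.05,0.408,-0.366,0.939,-0.155]]
  ]
}}

```text
clock: 30.7
tcp_pos: [0.3994, 0.2311, 0.0117]
orientation: [2.091, 2.343, 0.004]
contact_force: [0.1, -0.7, 0.4]
grip_width: 0.0403
gripper_force: 0.0
```

Call:
{"op": "play_rows", "data": {
  "commands": [
    [[0.05,0,0,0.028,0],[0.05,0,0,0.028,0],[0.05,0,0,0.028,0],[0.05,0,0,0.028,0],[1,0,0,0.028,0],[1,0,0,0.028,0],[1,0,0,0.028,0],[1,0,0,0.028,0],[1,0,0,0.028,0]]
  ]
}}

```text
clock: 31.45
tcp_pos: [0.3978, 0.231, 0.0051]
orientation: [2.089, 2.346, 0.001]
contact_force: [-0.2, -1.0, 5.6]
grip_width: 0.0165
gripper_force: 39.4
```

Call:
{"op": "play_rows", "data": {
  "commands": [
    [[1,0,0,-0.096,0],[1,0,0,-0.192,0],[1,0,0,-0.289,0],[1,0,0,-0.385,0],[1,0,0,-0.385,0],[1,-0.121,0.021,-0.385,0.012],[1,-0.242,0.043,-0.385,0.024],[1,-0.363,0.064,-0.385,0.037],[1,-0.484,0.086,-0.385,0.049],[1,-0.605,0.107,-0.385,0.061],[1,-0.726,0.129,-0.385,0.073],[1,-0.847,0.15,-0.385,0.086]]
  ]
}}

```text
clock: 32.45
tcp_pos: [0.4467, 0.0647, 0.0811]
orientation: [-2.244, -2.198, 0.001]
contact_force: [0.8, 0.5, -0.6]
grip_width: 0.0163
gripper_force: 39.5
```

Call:
{"op": "play_rows", "data": {
  "commands": [
    [[1,-0.117,0.037,0,0.012],[1,-0.234,0.075,0,0.024],[1,-0.234,0.075,0,0.024],[1,-0.234,0.075,0,0.024],[1,-0.234,0.075,0.092,0.024],[1,-0.234,0.075,0.183,0.024],[1,-0.234,0.075,0.25,0.024],[1,-0.234,0.075,0.25,0.024]]
  ]
}}

```text
clock: 33.12
tcp_pos: [0.4587, 0.0201, 0.0294]
orientation: [-2.279, -2.157, 0.005]
contact_force: [-1.2, -0.7, -0.0]
grip_width: 0.0164
gripper_force: 39.5
```

Run:
```python
from st import *
o=get_obs(); print(o["clock"],o["tcp_pos"],yaw(o),o["grip_width"])
W=grab("wrist","w7.png"); T=grab("top","t7.png")
```

```text
33.1167 [0.45873329 0.0200602  0.02938978] 86.85344363601672 0.01642757423867926
```

View pics/w7.png

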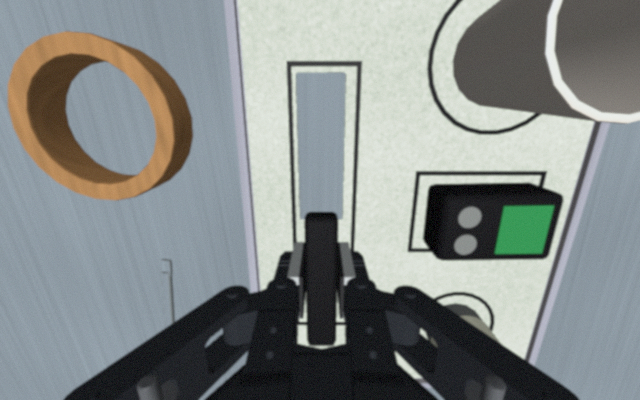

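Call:
{"op": "play_rows", "data": {
  "commands": [
    [[1,0,0.008,0.04,0],[1,0,0.008,0.07,0],[1,0,0.008,0.095,0],[1,0,0.008,0.095,0],[1,0,0.008,0.095,0],[0.1,0,0.008,0.095,0],[0.1,0,0.008,0.095,0],[0.1,0,0.008,0.095,0],[0.1,0,0.008,-0.1,0],[0.1,0,0.008,-0.3,0],[0.1,0,0.008,-0.5,0],[-1,0,0.008,-0.7,0]]
  ]
}}

```text
clock: 34.22
tcp_pos: [0.462, 0.019, 0.1735]
orientation: [-2.283, -2.157, 0.0]
contact_force: [1.1, 0.5, -0.5]
grip_width: 0.0493
gripper_force: 0.0
```

Call:
{"op": "play_rows", "data": {
  "commands": [
    [[-1,-0.4,0,-0.2,0],[-1,-0.4,0,-0.2,0],[-1,-0.4,0,-0.2,0],[-1,-0.4,0,-0.2,0]]
  ]
}}

```text
clock: 34.55
tcp_pos: [0.4585, -0.0641, 0.2132]
orientation: [2.288, 2.148, 0.002]
contact_force: [0.0, 0.7, -0.1]
grip_width: 0.0851
gripper_force: 0.0
```

Run:
```python
from st import *
o=get_obs(); print(o["clock"],o["tcp_pos"],yaw(o))
W=grab("wrist","w8.png"); handle(W,z=.019,near=(.46,.0)); print("want handle .4594 .0038 86.8")
fit("gauge",.5563,.0333,[W],z0=.005,psi=-3); fit("bottle",.5515,-.0546,[W],z0=.005); fit("cup",.5613,.1213,[W],z0=.005)
T,S=grab("top","t8.png"),grab("scene","s8.png")
for F in ([T],[S],[T,S]):
  fit("pack",.367,-.321,F,psi=15,maxd=.04); fit("pack",.389,-.228,F,psi=70,maxd=.04)
g=cv2.imread("pics/t8.png")[160:300,360:520]; cv2.imwrite("pics/d.png",cv2.resize(g,(640,560),interpolation=cv2.INTER_CUBIC))
```

```text
34.55 [ 0.45851404 -0.06409125  0.21317037] 86.37081097564385
handle 0.4616 0.0054 80 14 86.6
handle 0.5573 0.0353 66 39 177.7
want handle .4594 .0038 86.8
gauge n 1 xy [0.5564 0.0333] psi -2.6 cost 0.028 each [np.float32(0.028)]
bottle n 1 xy [ 0.5508 -0.0544] psi  cost 0.01 each [np.float32(0.01)]
cup n 1 xy [0.5596 0.1216] psi  cost 0.002 each [np.float32(0.002)]
pack n 1 xy [ 0.3682 -0.3185] psi -18.2 cost 0.024 each [np.float32(0.024)]
pack n 1 xy [ 0.3854 -0.2383] psi 162.5 cost 0.243 each [np.float32(0.243)]
pack n 1 xy [ 0.3646 -0.3195] psi -22.4 cost 0.046 each [np.float32(0.046)]
pack n 1 xy [ 0.3894 -0.224 ] psi -13.8 cost 0.012 each [np.float32(0.012)]
pack n 2 xy [ 0.3679 -0.3199] psi -18.2 cost 0.036 each [np.float32(0.029), np.float32(0.043)]
pack n 2 xy [ 0.3883 -0.2267] psi 161.1 cost 0.124 each [np.float32(0.211), np.float32(0.036)]
```

View pics/d.png

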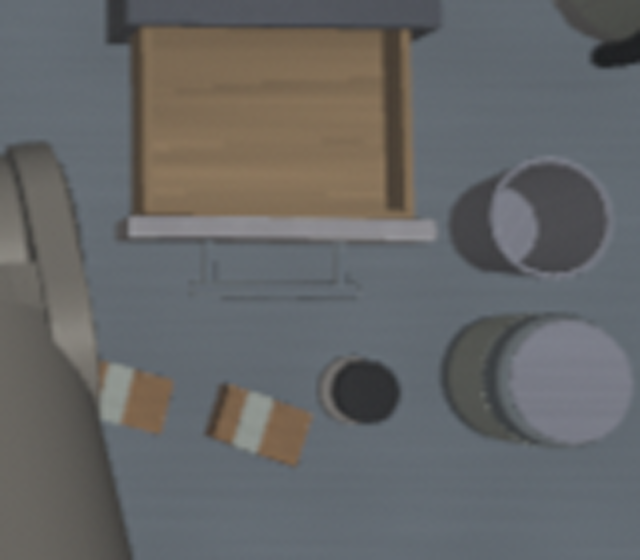

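Call:
{"op": "play_rows", "data": {
  "commands": [
    [[-1,-0.95,-0.1,-0.25,0.06],[-1,-0.95,-0.1,-0.25,0.06],[-1,-0.95,-0.1,-0.25,0.06],[-1,-0.95,-0.1,-0.25,0.06],[-1,-0.95,-0.1,-0.25,0.06],[-1,-0.95,-0.1,-0.25,0.06],[-1,-0.95,-0.1,-0.25,0.06],[-1,-0.95,-0.1,-0.25,0.06]]
  ]
}}

```text
clock: 35.92
tcp_pos: [0.4272, -0.2488, 0.2615]
orientation: [-2.382, -2.047, -0.0]
contact_force: [0.4, 0.8, -0.4]
grip_width: 0.0852
gripper_force: 0.0
```

Run:
```python
from st import *
o=get_obs(); print(o["clock"],o["tcp_pos"],yaw(o),o["joints"])
W=grab("wrist","w9.png")
fit("pack",.368,-.319,[W],psi=-18,maxd=.04); fit("pack",.389,-.2255,[W],psi=-14,maxd=.04)
import pickle; pickle.dump(W,open("w9.pkl","wb"))
```

```text
35.9167 [ 0.42717872 -0.24883571  0.26146343] 81.33192367708175 [ 0.72663794  0.17171451 -0.36362718  1.92076502  0.06905766  1.06160107
  0.18289065]
pack n 1 xy [ 0.3669 -0.3179] psi -19.1 cost 0.014 each [np.float32(0.014)]
pack n 1 xy [ 0.3864 -0.2209] psi -14.0 cost 0.014 each [np.float32(0.014)]
```

View pics/w9.png

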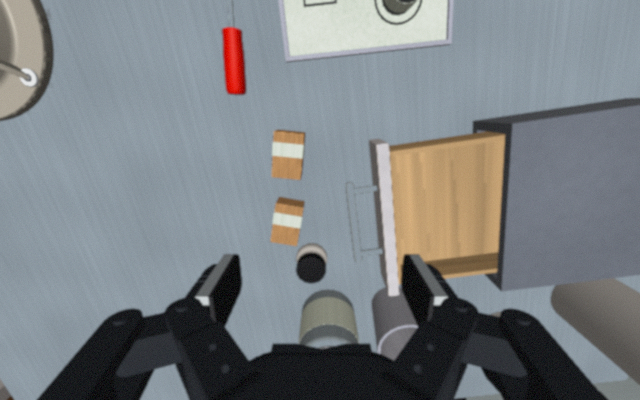

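Run:
```python
from h import *
import pickle; W=pickle.load(open("w9.pkl","rb"))
for n,u,v,z in [("handleA",350,184,.047),("handleB",359,261,.047),("frontA",371,143,.075),("frontB",388,293,.075),("innerA",390,150,.063),("innerB",402,278,.063),("unitA top",512,124,.085),("unitB top",498,289,.085),("backA",505,133,.063),("backB",500,273,.063)]:
    print(n,p2w(W,u,v,z)[:2].round(4))
```

```text
handleA [ 0.4633 -0.2669]
handleB [ 0.4626 -0.3831]
frontA [ 0.4914 -0.2141]
frontB [ 0.4952 -0.4225]
innerA [ 0.5153 -0.2276]
innerB [ 0.5187 -0.4097]
unitA top [ 0.6455 -0.2156]
unitB top [ 0.6398 -0.4307]
backA [ 0.6521 -0.2281]
backB [ 0.6552 -0.4223]
```

Run:
```python
from h import *
plan([(.367,-.318,.09,71,-.4,2),(.367,-.318,.03,71,-.4,0,.03),(.367,-.318,.006,71,-.4,3,.012),(.367,-.318,.006,71,1,5)],start=(*[.428,-.249,.262],81.2))
print();plan([(.367,-.318,.13,71,1,0,.03),(.575,-.36,.13,90,1,2,.03),(.575,-.36,.05,90,1,0,.025),(.575,-.36,.03,90,1,3,.012)],start=(.367,-.318,.006,71))
print(get_obs()["tcp_pos"],yaw())
```

```text
[[[-0.4,-0.078,-0.05,0.172,0.023],[-0.4,-0.155,-0.099,0.344,0.045],[-0.4,-0.233,-0.149,0.516,0.068],[-0.4,-0.31,-0.199,0.688,0.091],[-0.4,-0.388,-0.249,0.86,0.113],[-0.4,-0.388,-0.249,0.86,0.113],[-0.4,-0.388,-0.249,0.86,0.113]]]
[[[-0.4,0,0,0.15,0],[-0.4,0,0,0.3,0],[-0.4,0,0,0.36,0],[-0.4,0,0,0.42,0],[-0.4,0,0,0.42,0],[-0.4,0,0,0.42,0],[-0.4,0,0,0.42,0],[1,0,0,0.42,0],[1,0,0,0.42,0],[1,0,0,0.42,0],[1,0,0,0.42,0],[1,0,0,0.42,0]]]
end [ 3.67e-01 -3.18e-01  6.00e-03  7.10e+01] yaw0 81.2

[[[1,0,0,-0.124,0],[1,0,0,-0.248,0],[1,0,0,-0.372,0],[1,0,0,-0.496,0],[1,0,0,-0.62,0],[1,0.018,0.131,-0.62,-0.026],[1,0.035,0.263,-0.62,-0.053],[1,0.053,0.394,-0.62,-0.079],[1,0.07,0.526,-0.62,-0.106],[1,0.088,0.657,-0.62,-0.132],[1,0.105,0.789,-0.62,-0.158],[1,0.123,0.92,-0.62,-0.185]]]
[[[1,-0.021,0.131,0,-0.026],[1,-0.021,0.131,0,-0.026],[1,-0.021,0.131,0,-0.026],[1,-0.021,0.131,0.1,-0.026],[1,-0.021,0.131,0.2,-0.026],[1,-0.021,0.131,0.3,-0.026],[1,-0.021,0.131,0.4,-0.026],[1,-0.021,0.131,0.45,-0.026],[1,-0.021,0.131,0.5,-0.026],[1,-0.021,0.131,0.5,-0.026],[1,-0.021,0.131,0.5,-0.026],[1,-0.021,0.131,0.5,-0.026]]]
end [ 5.75e-01 -3.60e-01  3.00e-02  9.00e+01] yaw0 71.0
[ 0.42746597 -0.24800958  0.26138984] 81.46699799036516
```

Call:
{"op": "play_rows", "data": {
  "commands": [
    [[-0.4,-0.388,-0.249,0.172,0.113],[-0.4,-0.388,-0.249,0.344,0.113],[-0.4,-0.388,-0.249,0.516,0.113],[-0.4,-0.388,-0.249,0.688,0.113],[-0.4,-0.388,-0.249,0.86,0.113],[-0.4,-0.388,-0.249,0.86,0.113],[-0.4,-0.388,-0.249,0.86,0.113]]
  ]
}}

```text
clock: 36.65
tcp_pos: [0.365, -0.3166, 0.0878]
orientation: [-2.549, -1.826, 0.002]
contact_force: [0.5, -0.2, 0.8]
grip_width: 0.0597
gripper_force: 0.0
```

Call:
{"op": "play_rows", "data": {
  "commands": [
    [[-0.4,0,0,0.15,0],[-0.4,0,0,0.3,0],[-0.4,0,0,0.36,0],[-0.4,0,0,0.42,0],[-0.4,0,0,0.42,0],[-0.4,0,0,0.42,0],[-0.4,0,0,0.42,0],[1,0,0,0.42,0],[1,0,0,0.42,0],[1,0,0,0.42,0],[1,0,0,0.42,0],[1,0,0,0.42,0]]
  ],
  "grip_force": 30
}}

```text
clock: 37.65
tcp_pos: [0.3671, -0.3193, 0.0072]
orientation: [2.553, 1.826, 0.001]
contact_force: [-2.3, 1.8, 8.9]
grip_width: 0.0394
gripper_force: 30.0
```

Call:
{"op": "play_rows", "data": {
  "commands": [
    [[1,0,0,-0.124,0],[1,0,0,-0.248,0],[1,0,0,-0.372,0],[1,0,0,-0.496,0],[1,0,0,-0.62,0],[1,0.018,0.131,-0.62,-0.026],[1,0.035,0.263,-0.62,-0.053],[1,0.053,0.394,-0.62,-0.079],[1,0.07,0.526,-0.62,-0.106],[1,0.088,0.657,-0.62,-0.132],[1,0.105,0.789,-0.62,-0.158],[1,0.123,0.92,-0.62,-0.185]]
  ]
}}

```text
clock: 38.65
tcp_pos: [0.5493, -0.3552, 0.1303]
orientation: [2.262, 2.18, -0.0]
contact_force: [-0.3, 0.2, -1.5]
grip_width: 0.0395
gripper_force: 31.4
```

Call:
{"op": "play_rows", "data": {
  "commands": [
    [[1,-0.021,0.131,0,-0.026],[1,-0.021,0.131,0,-0.026],[1,-0.021,0.131,0,-0.026],[1,-0.021,0.131,0,-0.026]]
  ]
}}

```text
clock: 38.98
tcp_pos: [0.5733, -0.3601, 0.1297]
orientation: [-2.219, -2.223, 0.001]
contact_force: [-0.5, 0.6, 0.3]
grip_width: 0.0396
gripper_force: 31.4
```

Run:
```python
from h import *
o=get_obs(); print(o["clock"],o["tcp_pos"],yaw(o),o["grip_width"])
W=grab("wrist","w10.png"); T=grab("top","t10.png")
```

```text
38.9833 [ 0.57331282 -0.36005363  0.1296602 ] 90.09645018671432 0.039625470576040864
```

View pics/w10.png

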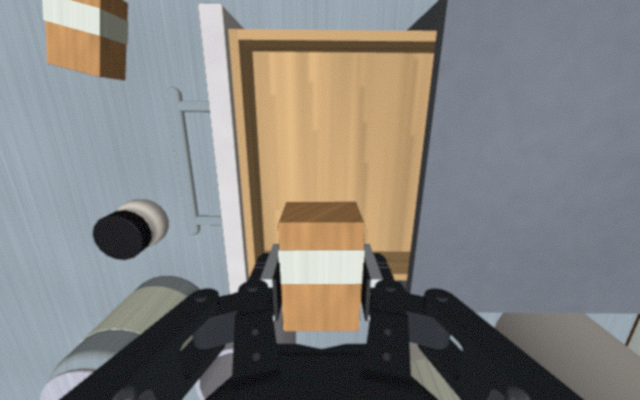

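Run:
```python
from h import *
W=grab("wrist")
for u,v,z in [(340,40,.063),(340,50,.022),(400,278,.063),(395,252,.022),(210,8,.07),(240,295,.07),(176,97,.047),(194,228,.047)]: print(u,v,p2w(W,u,v,z)[:2].round(4))
```

```text
340 40 [ 0.5855 -0.2358]
340 50 [ 0.5881 -0.2343]
400 278 [ 0.6417 -0.4184]
395 252 [ 0.6475 -0.4154]
210 8 [ 0.504  -0.2198]
240 295 [ 0.5038 -0.4309]
176 97 [ 0.4633 -0.2708]
194 228 [ 0.4617 -0.3786]
```

Call:
{"op": "play_rows", "data": {
  "commands": [
    [[1,-0.01,0.035,0.1,0],[1,-0.01,0.035,0.2,0],[1,-0.01,0.035,0.3,0],[1,-0.01,0.035,0.4,0],[1,-0.01,0.035,0.45,0],[1,-0.01,0.035,0.49,0],[1,-0.01,0.035,0.49,0],[1,-0.01,0.035,0.49,0]]
  ]
}}

```text
clock: 39.8
tcp_pos: [0.5814, -0.3623, 0.0323]
orientation: [2.219, 2.224, 0.0]
contact_force: [-0.2, -0.4, 0.1]
grip_width: 0.0396
gripper_force: 31.4
```

Call:
{"op": "play_rows", "data": {
  "commands": [
    [[-0.3,0,0,0,0],[-0.3,0,0,0,0],[-0.3,0,0,0,0],[-0.3,0,0,-0.1,0],[-0.3,0,0,-0.25,0],[-0.3,0,0,-0.4,0],[-0.4,0,0,-0.55,0],[-0.4,0,0,-0.7,0],[-0.4,0,0,-0.7,0]]
  ]
}}

```text
clock: 40.55
tcp_pos: [0.5851, -0.3637, 0.1798]
orientation: [2.211, 2.216, 0.005]
contact_force: [1.1, -0.5, 0.7]
grip_width: 0.0599
gripper_force: 0.0
```

Run:
```python
from h import *
o=get_obs(); print(o["clock"],o["tcp_pos"],yaw(o),o["grip_width"])
W=grab("wrist"); fit("pack",.58,-.36,[W],psi=0,z0=.022); fit("pack",.387,-.222,[W],psi=-14,maxd=.05)
plan([(.387,-.222,.15,76,-.4,2,.038),(.387,-.222,.03,76,-.4,0,.03),(.387,-.222,.006,76,-.4,3,.012),(.387,-.222,.006,76,1,5)],start=(.582,-.362,.172,90))
print();plan([(.387,-.222,.13,76,1,0,.03),(.58,-.285,.13,90,1,2,.03),(.58,-.285,.05,90,1,0,.025),(.58,-.285,.031,90,1,3,.012)],start=(.387,-.222,.006,76))
```

```text
40.55 [ 0.58510835 -0.36372974  0.17981319] 90.12304741748648 0.0598976763210267
pack n 1 xy [ 0.583  -0.3618] psi 0.0 cost 0.014 each [np.float32(0.014)]
pack n 1 xy [ 0.3862 -0.22  ] psi -15.3 cost 0.011 each [np.float32(0.011)]
[[[-0.4,0.1,-0.139,0.016,0.022],[-0.4,0.2,-0.279,0.031,0.044],[-0.4,0.3,-0.418,0.047,0.067],[-0.4,0.4,-0.557,0.063,0.089],[-0.4,0.5,-0.696,0.079,0.111],[-0.4,0.6,-0.836,0.094,0.133],[-0.4,0.7,-0.975,0.11,0.156],[-0.4,0.7,-0.975,0.11,0.156],[-0.4,0.7,-0.975,0.11,0.156],[-0.4,0.7,-0.975,0.26,0.156],[-0.4,0.7,-0.975,0.41,0.156],[-0.4,0.7,-0.975,0.56,0.156]]]
[[[-0.4,0,0,0.15,0],[-0.4,0,0,0.21,0],[-0.4,0,0,0.27,0],[-0.4,0,0,0.27,0],[-0.4,0,0,0.27,0],[-0.4,0,0,0.27,0],[1,0,0,0.27,0],[1,0,0,0.27,0],[1,0,0,0.27,0],[1,0,0,0.27,0],[1,0,0,0.27,0]]]
end [ 3.87e-01 -2.22e-01  6.00e-03  7.60e+01] yaw0 90.0

[[[1,0,0,-0.124,0],[1,0,0,-0.248,0],[1,0,0,-0.372,0],[1,0,0,-0.496,0],[1,0,0,-0.62,0],[1,-0.01,0.145,-0.62,-0.022],[1,-0.021,0.289,-0.62,-0.044],[1,-0.031,0.434,-0.62,-0.067],[1,-0.041,0.579,-0.62,-0.089],[1,-0.052,0.723,-0.62,-0.111],[1,-0.062,0.868,-0.62,-0.133]]]
[[[1,-0.04,0.139,0,-0.022],[1,-0.04,0.139,0,-0.022],[1,-0.04,0.139,0,-0.022],[1,-0.04,0.139,0.1,-0.022],[1,-0.04,0.139,0.2,-0.022],[1,-0.04,0.139,0.3,-0.022],[1,-0.04,0.139,0.4,-0.022],[1,-0.04,0.139,0.447,-0.022],[1,-0.04,0.139,0.495,-0.022],[1,-0.04,0.139,0.495,-0.022],[1,-0.04,0.139,0.495,-0.022],[1,-0.04,0.139,0.495,-0.022]]]
end [ 5.80e-01 -2.85e-01  3.10e-02  9.00e+01] yaw0 76.0
```

Call:
{"op": "play_rows", "data": {
  "commands": [
    [[-0.4,0.1,-0.14,0.016,0.022],[-0.4,0.2,-0.28,0.03,0.044],[-0.4,0.3,-0.42,0.05,0.067],[-0.4,0.4,-0.56,0.06,0.089],[-0.4,0.5,-0.7,0.08,0.111],[-0.4,0.6,-0.84,0.1,0.133],[-0.4,0.705,-0.978,0.11,0.156],[-0.4,0.705,-0.978,0.11,0.156],[-0.4,0.705,-0.978,0.11,0.156],[-0.4,0.705,-0.978,0.26,0.156],[-0.4,0.705,-0.978,0.41,0.156],[-0.4,0.705,-0.978,0.56,0.156]]
  ]
}}

```text
clock: 41.7
tcp_pos: [0.3869, -0.2225, 0.0588]
orientation: [2.472, 1.935, 0.002]
contact_force: [0.8, -0.6, 0.5]
grip_width: 0.0599
gripper_force: 0.0
```

Call:
{"op": "play_rows", "data": {
  "commands": [
    [[-0.4,0,0,0.15,0],[-0.4,0,0,0.21,0],[-0.4,0,0,0.27,0],[-0.4,0,0,0.27,0],[-0.4,0,0,0.27,0],[-0.4,0,0,0.27,0],[1,0,0,0.27,0],[1,0,0,0.27,0],[1,0,0,0.27,0],[1,0,0,0.27,0],[1,0,0,0.27,0]]
  ]
}}

```text
clock: 42.62
tcp_pos: [0.3861, -0.222, 0.0066]
orientation: [2.473, 1.935, 0.001]
contact_force: [-0.2, 0.2, 7.1]
grip_width: 0.0397
gripper_force: 31.1
```

Call:
{"op": "play_rows", "data": {
  "commands": [
    [[1,0,0,-0.124,0],[1,0,0,-0.248,0],[1,0,0,-0.372,0],[1,0,0,-0.496,0],[1,0,0,-0.62,0],[1,-0.01,0.145,-0.62,-0.022],[1,-0.021,0.289,-0.62,-0.044],[1,-0.031,0.434,-0.62,-0.067],[1,-0.041,0.579,-0.62,-0.089],[1,-0.052,0.723,-0.62,-0.111],[1,-0.062,0.868,-0.62,-0.133]]
  ]
}}

```text
clock: 43.53
tcp_pos: [0.5518, -0.2758, 0.1297]
orientation: [-2.257, -2.185, 0.0]
contact_force: [0.6, 0.2, 0.1]
grip_width: 0.0395
gripper_force: 30.8
```

Call:
{"op": "play_rows", "data": {
  "commands": [
    [[1,-0.04,0.139,0,-0.022],[1,-0.04,0.139,0,-0.022],[1,-0.04,0.139,0,-0.022],[1,-0.04,0.139,0,-0.022]]
  ]
}}

```text
clock: 43.87
tcp_pos: [0.5774, -0.284, 0.1292]
orientation: [-2.22, -2.221, 0.001]
contact_force: [-0.4, 0.3, -1.5]
grip_width: 0.0395
gripper_force: 30.9
```

Call:
{"op": "play_rows", "data": {
  "commands": [
    [[1,0,0,0.1,0],[1,0,0,0.2,0],[1,0,0,0.3,0],[1,0,0,0.4,0],[1,0,0,0.45,0],[1,0,0,0.49,0],[1,0,0,0.49,0],[1,0,0,0.49,0]]
  ]
}}

```text
clock: 44.53
tcp_pos: [0.5784, -0.2843, 0.0322]
orientation: [2.22, 2.222, 0.0]
contact_force: [-0.0, -0.2, -0.5]
grip_width: 0.0399
gripper_force: 30.9
```

Call:
{"op": "play_rows", "data": {
  "commands": [
    [[-0.3,0,0,0,0],[-0.3,0,0,0,0],[-0.3,0,0,0,0],[-0.3,0,0,-0.1,0],[-0.3,0,0,-0.25,0],[-0.3,0,0,-0.4,0],[1,0,0,-0.55,0],[1,0,0,-0.7,0],[1,0,0,-0.7,0]]
  ]
}}

```text
clock: 45.28
tcp_pos: [0.5823, -0.2854, 0.1793]
orientation: [2.213, 2.214, 0.007]
contact_force: [1.7, -0.3, 0.3]
grip_width: 0.0196
gripper_force: 0.0
```

Run:
```python
from h import *
o=get_obs(); print(o["clock"],o["tcp_pos"],yaw(o),o["grip_width"])
W=grab("wrist"); fit("pack",.58,-.362,[W],psi=0,z0=.022,maxd=.04); fit("pack",.58,-.285,[W],psi=0,maxd=.04,z0=.022)
plan([(.425,-.322,.16,90,1,2,.038),(.425,-.322,.05,90,1,0,.03),(.425,-.322,.028,90,1,3,.012)],start=(.58,-.285,.171,90))
```

```text
45.2833 [ 0.58234412 -0.28543761  0.17931187] 90.0333117813267 0.01964548054965622
pack n 1 xy [ 0.5841 -0.3614] psi 1.2 cost 0.044 each [np.float32(0.044)]
pack n 1 xy [ 0.5795 -0.2832] psi -0.3 cost 0.009 each [np.float32(0.009)]
[[[1,-0.037,-0.155,0.011,0],[1,-0.074,-0.31,0.022,0],[1,-0.111,-0.465,0.033,0],[1,-0.148,-0.62,0.044,0],[1,-0.185,-0.775,0.055,0],[1,-0.185,-0.775,0.055,0],[1,-0.185,-0.775,0.055,0],[1,-0.185,-0.775,0.193,0],[1,-0.185,-0.775,0.33,0],[1,-0.185,-0.775,0.468,0],[1,-0.185,-0.775,0.605,0],[1,-0.185,-0.775,0.66,0]]]
[[[1,0,0,0.055,0],[1,0,0,0.055,0],[1,0,0,0.055,0],[1,0,0,0.055,0]]]
end [ 4.25e-01 -3.22e-01  2.80e-02  9.00e+01] yaw0 90.0
```

Call:
{"op": "play_rows", "data": {
  "commands": [
    [[1,-0.037,-0.155,0.011,0],[1,-0.074,-0.31,0.022,0],[1,-0.111,-0.465,0.033,0],[1,-0.148,-0.62,0.044,0],[1,-0.185,-0.775,0.055,0],[1,-0.185,-0.775,0.055,0],[1,-0.185,-0.775,0.055,0],[1,-0.185,-0.775,0.193,0],[1,-0.185,-0.775,0.33,0],[1,-0.185,-0.775,0.468,0],[1,-0.185,-0.775,0.605,0],[1,-0.185,-0.775,0.66,0]]
  ]
}}

```text
clock: 46.43
tcp_pos: [0.4227, -0.3193, 0.0359]
orientation: [-2.215, -2.221, 0.0]
contact_force: [-0.3, 0.8, -0.2]
grip_width: -0.0
gripper_force: 0.0
```

Call:
{"op": "play_rows", "data": {
  "commands": [
    [[1,0,0.05,0.055,0],[1,0,0.1,0.055,0],[1,0,0.15,0.055,0],[1,0,0.2,0.055,0],[1,0,0.25,0.055,0],[1,0,0.3,0.055,0],[1,0,0.35,0.055,0],[1,0,0.4,0.055,0],[1,0,0.45,0.055,0],[1,0,0.5,0.055,0],[1,0,0.55,0.055,0],[1,0,0.6,0.055,0]]
  ]
}}

```text
clock: 47.43
tcp_pos: [0.5445, -0.3215, 0.0288]
orientation: [2.22, 2.222, -0.0]
contact_force: [-1.4, -0.5, 1.0]
grip_width: -0.0002
gripper_force: 0.7
```

Call:
{"op": "play_rows", "data": {
  "commands": [
    [[1,0,0.03,0,0],[1,0,0.06,0,0],[1,0,0.08,0,0],[1,0,0.1,0,0],[1,0,0.12,0,0],[1,0,0.12,0,0]]
  ]
}}

```text
clock: 47.93
tcp_pos: [0.5684, -0.321, 0.0288]
orientation: [2.22, 2.222, 0.001]
contact_force: [0.9, 1.2, 0.7]
grip_width: -0.0001
gripper_force: 0.0
```

Run:
```python
from h import *
o=get_obs(); print(o["clock"],o["tcp_pos"],o["contact_force"],o["joints"].round(2))
W,T,S=grab("wrist","w11.png"),grab("top","t11.png"),grab("scene","s11.png")
for f in (T,S):
  for d in viewer.trace(f,"unit_drawer0")[:1]: print(d["score"],d["rect"],d["pixels"].sum())
  for d in viewer.trace(f,"unit_front")[:1]: print("unit",d["score"],d["rect"])
```

```text
47.9333 [ 0.56844807 -0.32101307  0.02878015] [0.92292109 1.15535499 0.74613622] [ 0.64  0.69 -0.3   1.73  0.28  0.76  0.19]
0.73 [388.8, 167.7, 431.5, 189.3] 562
unit 0.67 [382.3, 92.9, 471.3, 189.6]
0.97 [257.6, 257.1, 305.7, 323.0] 582
unit 0.96 [254.0, 252.9, 373.8, 372.6]
```

Call:
{"op": "play_rows", "data": {
  "commands": [
    [[1,0,0.02,0,0],[1,0,0.035,0,0],[1,0,0.05,0,0],[1,0,0.05,0,0]]
  ]
}}

```text
clock: 48.62
tcp_pos: [0.5755, -0.3216, 0.0284]
orientation: [-2.219, -2.219, 0.005]
contact_force: [-6.8, 0.9, 4.3]
grip_width: -0.0001
gripper_force: 3.7
```

Call:
{"op": "play_rows", "data": {
  "commands": [
    [[1,0,0.015,0,0],[1,0,0.03,0,0],[1,0,0.03,0,0]]
  ]
}}

```text
clock: 48.87
tcp_pos: [0.5757, -0.3216, 0.0282]
orientation: [-2.214, -2.211, 0.016]
contact_force: [-23.6, 3.5, 19.9]
grip_width: -0.0002
gripper_force: 12.2
```

Call:
{"op": "play_rows", "data": {
  "commands": [
    [[1,0,-0.1,0,0],[1,0,-0.2,0,0],[1,0,-0.3,0,0],[1,0,-0.3,-0.2,0],[1,0,-0.3,-0.4,0],[1,0,-0.3,-0.6,0],[1,0,-0.3,-0.8,0],[1,0,-0.3,-1,0],[1,0,-0.3,-1,0]]
  ]
}}

```text
clock: 49.62
tcp_pos: [0.5285, -0.3229, 0.2382]
orientation: [2.21, 2.212, 0.007]
contact_force: [0.8, -0.0, 0.6]
grip_width: -0.0003
gripper_force: 0.0
```

Call:
{"op": "play_rows", "data": {
  "commands": [
    [[1,0.95,0,-0.2,0],[1,0.95,0,-0.2,0],[1,0.95,0,-0.2,0],[1,0.95,0,-0.2,0],[1,0.95,0,-0.2,0],[1,0.95,0,-0.2,0],[1,0.95,0,-0.2,0]]
  ]
}}

```text
clock: 50.2
tcp_pos: [0.5241, -0.1292, 0.2694]
orientation: [2.215, 2.226, 0.002]
contact_force: [-0.3, -0.3, -0.5]
grip_width: 0.0002
gripper_force: 0.0
```

Call:
{"op": "play_rows", "data": {
  "commands": [
    [[1,0.6,0,-0.1,0],[1,0.6,0,-0.1,0],[1,0.6,0,-0.1,0],[1,0.6,0,-0.1,0],[1,0.6,0,-0.1,0],[1,0.6,0,-0.1,0]]
  ]
}}

```text
clock: 50.7
tcp_pos: [0.5234, -0.0133, 0.2882]
orientation: [2.223, 2.22, -0.002]
contact_force: [-0.7, -1.6, -0.1]
grip_width: -0.0001
gripper_force: 0.0
```

Run:
```python
from st import *
o=get_obs(); print(o["clock"],o["tcp_pos"],yaw(o))
W,T,S=grab("wrist","w12.png"),grab("top","t12.png"),grab("scene","s12.png")
fit("gauge",.5563,.0333,[W],z0=.005,psi=-3,maxd=.12); fit("bottle",.5515,-.0546,[W],z0=.005,maxd=.12); fit("cup",.5613,.1213,[W],z0=.005,maxd=.12);fit("tin",.54,.314,[W],z0=.034,maxd=.12)
handle(W,z=.019,near=(.46,.0))
a=cv2.imread("pics/w12.png");b=cv2.imread("pics/s12.png")[120:360,170:490]
c=np.vstack([cv2.resize(a,(480,300)),cv2.resize(b,(400,300))[:, :400] if 0 else cv2.copyMakeBorder(cv2.resize(b,(400,300)),0,0,0,80,0)])
cv2.imwrite("pics/e.png",c)
```

```text
50.7 [ 0.52342504 -0.01327261  0.28818247] 89.93211122821265
gauge n 1 xy [0.5566 0.0336] psi -0.1 cost 0.044 each [np.float32(0.044)]
bottle n 1 xy [ 0.5508 -0.0549] psi  cost 0.049 each [np.float32(0.049)]
cup n 1 xy [0.5532 0.0374] psi  cost 0.355 each [np.float32(0.355)]
tin n 0 xy [0.54  0.314] psi  cost 0.0 each []
handle 0.4632 0.0054 80 14 87.0
handle 0.558 0.0336 63 37 177.9
```

View pics/e.png

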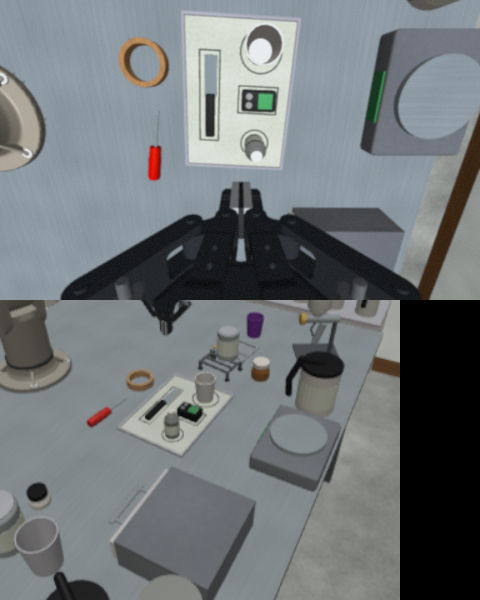

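```bash
python3 -c "
from bench import r
print(r.hand_in())"
```

```text
the job is handed in; nothing more can be done
None
```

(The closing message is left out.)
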